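# Load petri dishes into an indexed UV plate exposer

### The arm

A 6-joint arm with a two-finger parallel gripper is mounted at the origin on a cart in front of the work surface, level with it; the furniture and walls round the work are solid. World frame = base frame: x ahead of the robot, y to its left, z up, the work surface at z = 0. Lengths are in m, angles in rad, forces in N, time in s.
With the tool pointing down it reaches from about 0.425 to 0.95 m from the base axis. Payload 3.5 kg.
Tool frame: the origin (TCP) lies at the very end of the fingers, on their centre line; the grasp point (between the pads) lies 19 mm behind it; z points along the fingers, y is the direction in which the jaws open and shut (so a half turn about z gives the same grasp; the last joint's range is limited). The gripper opens to 85 mm and grips with 20 to 120 N. Pads are 22 mm wide; open, the fingers measure 114 mm over their backs; the gripper's body (76 mm by 85 mm) begins 54 mm behind the grasp point. The pads swing forward as they close: fully open they stand 13 mm farther back than shut.
Start: joints at [1.065, 0.286, 1.577, -0, 1.279, -0.15], TCP at [0.235, 0.633, 0.2] pointing down, gripper open.
Joint ranges: [-2.77, 2.77], [-0.9, 2.22], [0.21, 2.48], [-1.53, 4.67], [0.24, 2.81], [-2.84, 2.84]. Speed limits (rad/s): [2.79, 2.79, 3.14, 3.14, 3.14, 3.14].

### API

Orientations are given as a unit quaternion [x, y, z, w].
In Python, from plant import ctrl, eyes, ticket gives the robot as it stands.
- The arm moves only by the tool send_rows, never from a script. Its arguments are lists of equal length, an entry for each row: "translation": the shift along the tool's x, y, z in units of 30 mm (1.0 is 30 mm), a list of three; "rotation": the turn, a rotation vector about the tool's x, y, z in units of 5 degrees (1.0 is 5 degrees), a list of three; "grip": the finger opening in mm, from 0 to 85.4. A call has 1 to 5 rows; each row shifts and turns the commanded pose from where the row before left it, along the tool's axes as they then stand; what a row does not reach is not made up. A row lasts 1/8 s, in which the tool goes at most 62.5 mm and 10.7 degrees, less where a joint would pass 70% of its speed; a pose out of reach is approached as far as the arm can. A call is refused whole if a number of a shift passes 1 or a number of a turn 1, either way. A call with a gripper value outside its range is refused whole. The fingers move at their own pace and stop on an object; "squeeze" is the grip in N (left out, the last holds). Time passes only in rows, so rows that do not move let the fingers close. It gives the time, the measured TCP pose, the force and the opening at its end, in the units of the state.
- ctrl.get_state(): the state, without advancing time (a new reading comes with each control period).
- eyes.read_camera(name): name is "side" or "top" or "wrist"; returns a dict with "image" (420x560x3 uint8, blue, green, red), "mtx" (3x3 intrinsics, pixels), "xyz" and "orientation" of the camera in the world; the wrist camera has in their place "hand_eye" (4x4, takes a point from camera to tool coordinates, whose origin is the TCP and whose axes are the flange's). Camera axes: x right, y down, z forward; pixel columns grow to the right and rows downward; lengths in m; the calibration is good to about 2 mm. A picture is of the moment at which its call begins: read the wrist's pose just before it. There is no depth.
- ticket.sign_off(): hands the job in, once; it reports no verdict.
The state is a dict: "time": time; "qpos": joint angles; "dq": joint speeds; "joint_efforts": joint torques, N m; "eef_pos": TCP position; "tcp_rot": TCP orientation; "contact_force": force on the tool from outside, world axes, zero at the start; "wrist_torque": the same for the moment, N m; "opening": opening from 0.0 (shut) to 1.0 (fully open).
Only numpy, scipy, OpenCV 4.12 (cv2) and the standard library are available. Lean on these libraries where they do the work, as an engineer would, in place of code of your own. Each camera call takes 0.05 s, during which the arm holds its last target. There are 200 camera calls.

### The job

Load the UV plate exposer with every petri dish that stands on the bench: press the orange hook down in its finger well so that the amber guard springs ajar, swing the guard fully open, then lift the black index knob, draw the empty carriage out and let the pin drop home in the front hole. Set each dish flat between the pins of a nest of its own; then lift the knob again, push the loaded carriage back under the lamp hood until the pin drops home in the rear hole, and shut the guard until the hook catches. Leave the timer, the forceps and the tape where they lie.

Things in the scene. Friction and masses are not known exactly. Their poses are not given: they have to be found in the camera images.
- exposer: the ivory UV plate exposer, fixed to the bench. Origin on the bench under its middle; own -x is its front, +y its left. Lamp hood over own x 0 to 128 mm, y +-155 mm, top 80 mm over the bench; load bay in front of it under the amber guard, index rail along its right side. A vortex mixer, 105 mm high, stands before its front right corner and a clear gel tank, 180 mm high, left of it: carry over or round them
- guard (a joint): angle of the amber guard about its hinge in rad: 0 shut and latched (rests at about 0.01), about 0.19 when the hook has let go and the ejector pin holds it ajar, 1.57 upright, 2.3 fully open against its stop, leaning back over the hood. Past upright it falls open by itself, short of upright it falls back to about 0.19. To shut it from ajar takes about 6 N down on the tab, to 0, until the hook snaps over; then it stays below 0.03 when let go
- guard_tab (a point): middle of the black pull tab that sticks out of the guard's front edge, 30 mm wide (exposer y, the sides to pinch) x 12 mm thick, 46 mm of it free; it turns with the guard. This point is 17 mm short of the tab's tip, 29 mm clear of the guard's edge and 154 mm from the hinge axis (3 mm below the axis when shut: 79 mm over the bench)
- guard_hinge (a point): fixed point of the guard's hinge axis, in line with the pull tab; the axis lies along the exposer's y, 82 mm over the bench. From shut (tab to the front) the tab rises and goes over to the rear
- hook (a joint): angle of the sprung orange latch hook in rad: 0 at rest (barb over the guard's strike), 0.30 pressed fully down. At about 0.17 (pad 5 mm down, some 5 N) the guard is freed and springs ajar; the hook returns when let go and snaps over the strike by itself when the guard is pushed shut
- hook_pad (a point): top of the orange hook's press pad, 24 mm wide, at rest 52 mm over the bench and 8 mm below the rims of the grey finger well around it. The well is open at the top, 64 mm wide (exposer y), and the fingers may use 37 mm of it along exposer x, from 20 mm in front of this point to 17 mm behind it
- carriage (a joint): travel of the aluminium carriage in m along the exposer's -x: 0 under the hood with the index pin over the rear hole (the start), 0.120 out in the load bay with the pin over the front hole; it runs from -0.005 to 0.125 and cannot move while the pin is in a hole (1.2 mm play). Slides with about 1 N
- plunger (a joint): lift of the spring-loaded index pin in m: 0 home in a hole, about 0.010 when it rides on the rail between the holes, 0.014 fully pulled. 4 N at 0, 7.5 N at full lift. If let go within about 3 mm of a hole it drops in, else it rides on the rail until the carriage is pushed over the hole
- index_knob (a point): middle of the black index knob on the carriage's side arm, right of the exposer; 28 mm across, grip from 63 to 76 mm over the bench when the pin is home (this point is at 70 mm). Free all round, with the sleeve 49 mm over the bench below it and the carriage arm at 28 mm. It moves with the carriage and rises with the pin
- nest_a (a point): left nest (exposer +y) of the carriage: where the middle of a seated dish comes to lie, 7.5 mm over the deck, whose top is 28 mm over the bench. Each nest has four white dome-topped pins, 8 mm high, at its four diagonal corners (25 mm off in x and in y), 2 mm clear of the dish all round; nothing stands between the pins on the exposer's +-y sides of a nest, so the fingers fit there. Nests are 90 mm apart along the exposer's y
- nest_b (a point): middle nest, as nest_a
- nest_c (a point): right nest (exposer -y), as nest_a
- dish_1_mid (a point): middle (half-way up, 7.5 mm over its underside) of petri dish 1: a round 60 mm dish with its lid on and orange-brown agar in it, 61 mm in diameter, 15 mm high, 30 g; lies flat on the bench at the right. Absent in some starts
- dish_2_mid (a point): middle (half-way up, 7.5 mm over its underside) of petri dish 2: a round 60 mm dish with its lid on and orange-brown agar in it, 61 mm in diameter, 15 mm high, 30 g; lies flat on the bench at the right. Absent in some starts
- dish_3_mid (a point): middle (half-way up, 7.5 mm over its underside) of petri dish 3: a round 60 mm dish with its lid on and orange-brown agar in it, 61 mm in diameter, 15 mm high, 30 g; lies flat on the bench at the right. Absent in some starts
- dish_1: the same petri dish 1, origin in the middle of its underside, z up
- dish_2: the same petri dish 2, origin in the middle of its underside, z up
- dish_3: the same petri dish 3, origin in the middle of its underside, z up
- timer: white bench timer, 62 x 66 x 20 mm, a bystander; origin under its middle
- forceps: steel forceps lying on the bench, 125 mm long (own y), a bystander
- tape: roll of tape, 96 mm across, 25 mm high, a bystander; origin under its middle

How it is judged:
By the outcome, as a careful person would: the job done as asked, in the order asked, and still so for the second after the job is handed in, with the robot touching nothing.
Of dish_1, dish_2, dish_3 only 2 to 3 are there at a start; the rules pass over those that are not, and their reading is None.
At some moment in a run one of dish_1, dish_2, dish_3 may be knocked a few centimetres aside while the robot is not near it.
Once in a run the grip may slacken for a moment while it holds something.
It also fails if it takes over 210 s, if anything falls off the work surface, if the arm or the gripper's body presses on something with over 40 N, if the wrist force passes 120 N, or if a joint passes its speed limit or range.

## Working session

There is one attempt and no reset: what is moved stays moved. The work goes in short steps, Python scripts to look and compute and a tool call to move; the robot and the scene stay as the last step left them, time stands still between calls to the robot, and variables do not carry over. Pictures are saved under pics/ and viewed, about 12 in all and at most 16, crops included, and the job is handed in when it is done.

Besides the shell and the picture viewer there is one more tool, called after "Call:" by a JSON object that holds its "name" and its "arguments". send_rows: Moves the arm, as the interface text tells. Its arguments: {"type":"object","properties":{"translation":{"type":"array"},"rotation":{"type":"array"},"grip":{"type":"array"},"squeeze":{"type":"number"}},"required":["translation","rotation","grip"]}

```bash
ls; mkdir -p pics; cat > h.py <<'E'
import numpy as np,cv2
from scipy.spatial.transform import Rotation as R
from plant import ctrl,eyes,ticket
def cam(n):
    s=ctrl.get_state(); c=eyes.read_camera(n); K=np.array(c['mtx'])
    if n=='wrist':
        T=np.eye(4);T[:3,:3]=R.from_quat(s['tcp_rot']).as_matrix();T[:3,3]=s['eef_pos']
        M=T@np.array(c['hand_eye'])
    else:
        M=np.eye(4); o=np.array(c['orientation']); M[:3,:3]=R.from_quat(o).as_matrix() if o.size==4 else o; M[:3,3]=c['xyz']
    return c['image'],K,M
def pix2z(K,M,uv,z):
    d=M[:3,:3]@np.linalg.inv(K)@np.array([uv[0],uv[1],1.]); return M[:3,3]+d*(z-M[2,3])/d[2]
def proj(K,M,p):
    q=M[:3,:3].T@(np.array(p)-M[:3,3]); q=K@q; return q[:2]/q[2]
def st():
    s=ctrl.get_state(); print('t',round(s['time'],2),'p',np.round(s['eef_pos'],4),'rotmat',np.round(R.from_quat(s['tcp_rot']).as_matrix(),3).tolist(),'F',np.round(s['contact_force'],1),'open',round(s['opening'],3),'q',np.round(s['qpos'],2))
E
python3 - <<'E'
from h import *
st()
for n in('top','side','wrist'):
    i,K,M=cam(n); cv2.imwrite(f'pics/{n}0.png',i); np.savez(f'{n}0.npz',i=i,K=K,M=M); print(n,K.tolist(),np.round(M,3).tolist())
E
```

```text
pics
t 0.0 p [0.2348 0.6321 0.1982] rotmat [[-0.937, 0.348, -0.001], [0.348, 0.937, -0.002], [0.0, -0.002, -1.0]] F [-0.6 -0.8 -0.7] open 1.003 q [ 1.06  0.29  1.58  0.    1.28 -0.15]
top [[475.7746506384074, 0.0, 279.3212260279882], [0.0, 475.7746506384074, 213.44439138690387], [0.0, 0.0, 1.0]] [[-0.021, -0.998, 0.059, 0.465], [-1.0, 0.022, 0.013, -0.072], [-0.015, -0.058, -0.998, 1.813], [0.0, 0.0, 0.0, 1.0]]
side [[422.9872270157074, 0.0, 273.6014205834939], [0.0, 422.9872270157074, 212.031895269453], [0.0, 0.0, 1.0]] [[0.987, -0.107, 0.121, 0.403], [-0.161, -0.604, 0.781, -1.176], [-0.011, -0.79, -0.613, 0.951], [0.0, 0.0, 0.0, 1.0]]
wrist [[354.55823955052574, 0.0, 278.17407437713365], [0.0, 354.55823955052574, 210.22164476882932], [0.0, 0.0, 1.0]] [[0.348, 0.888, 0.302, 0.157], [0.937, -0.329, -0.115, 0.662], [-0.003, 0.323, -0.947, 0.372], [0.0, 0.0, 0.0, 1.0]]
```

View pics/top0.png

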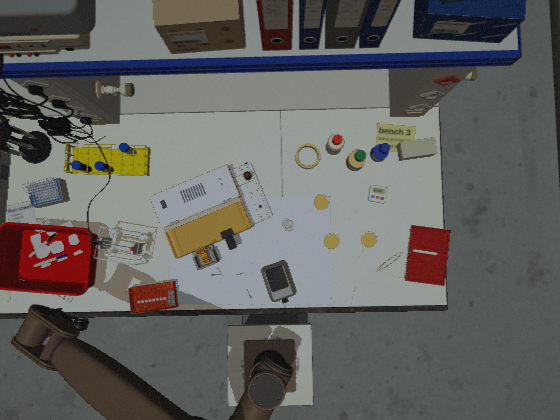

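View pics/side0.png

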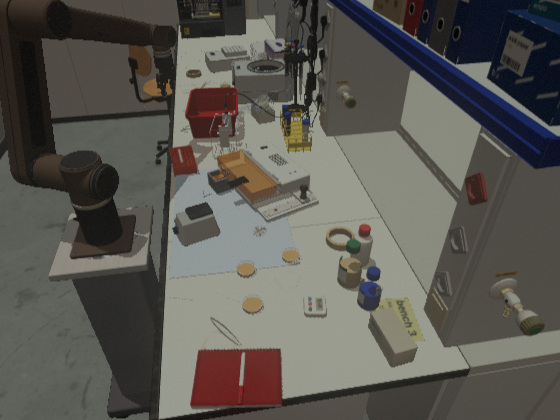

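The top view shows three dishes near (322,202), (332,241) and (369,240), the knob near (248,176), the tab near (231,239) and the hook well near (206,257). The mixer is at (279,281). The side view agrees. I'll zoom in on the exposer.

```bash
python3 - <<'E'
from h import *
d=np.load('top0.npz');i,K,M=d['i'],d['K'],d['M']
c=i[150:290,140:300]; cv2.imwrite('pics/topc.png',cv2.resize(c,None,fx=4.25,fy=4.25,interpolation=cv2.INTER_CUBIC))
hsv=cv2.cvtColor(i,cv2.COLOR_BGR2HSV)
m=cv2.inRange(hsv,(10,60,140),(28,255,255));m[:, :300]=0;m[:180]=0;m[:,400:]=0
n,l,s,ce=cv2.connectedComponentsWithStats(m)
for k in range(1,n):
    if s[k,4]>40: print(s[k],ce[k],pix2z(K,M,ce[k],.013))
for nm,uv,z in(('knob',(248,176),.076),('tab',(231,239),.08),('hook',(206,257),.052),('mixer',(279,281),.1)): print(nm,pix2z(K,M,uv,z))
E
```

```text
[314 195  15  15 158] [321.09493671 201.93037975] [ 0.61061095 -0.20738321  0.013     ]
[362 233  14  14 165] [368.54545455 239.44848485] [ 0.46493961 -0.3822231   0.013     ]
[325 234  14  15 166] [331.19879518 240.89759036] [ 0.46241302 -0.241614    0.013     ]
knob [0.70704268 0.06329977 0.076     ]
tab [0.47697637 0.12888063 0.08      ]
hook [0.41267092 0.22566031 0.052     ]
mixer [ 0.32323871 -0.04315255  0.1       ]
```

View pics/topc.png

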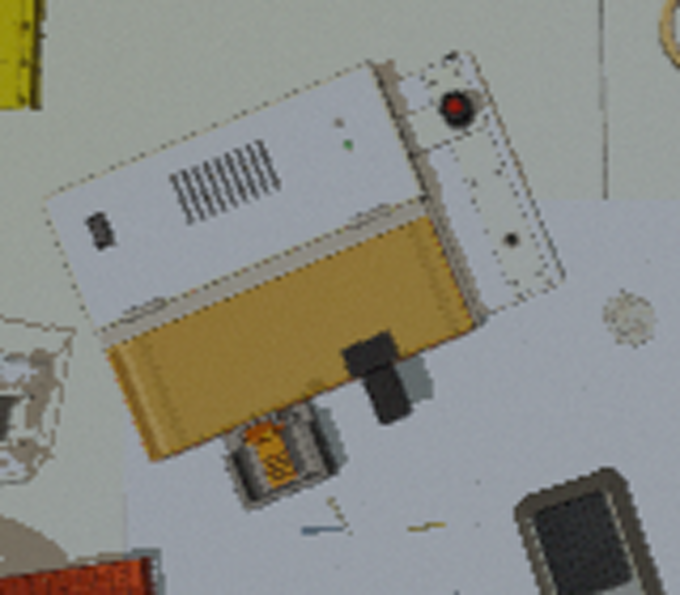

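```bash
python3 - <<'E'
from h import *
d=np.load('top0.npz');K,M=d['K'],d['M']
P={'knob':(457,107,.078),'hole':(511,239,.02),'RL':(45,200,.08),'RR':(372,62,.08),'FR':(427,203,.08),'FL':(103,335,.08),'tabtip':(396,418,.085),'tabbase':(373,362,.085),'gFR':(478,322,.08),'gFL':(155,458,.08),'wellL':(250,506,.06),'wellR':(340,465,.06),'wellBL':(228,447,.06),'pad':(275,468,.052),'padbarb':(264,432,.06),'mixTL':(515,500,.105),'mixTR':(615,470,.105)}
W={}
for k,(u,v,z) in P.items():
    W[k]=pix2z(K,M,(u/4.25+140-.4,v/4.25+150-.4),z); print(k,np.round(W[k],4))
y=lambda a,b:np.degrees(np.arctan2(*(W[a]-W[b])[1::-1]))
print('yaw of own x (rear-front):',y('RL','FL'),y('RR','FR'),y('knob','hole'),y('tabbase','tabtip'),'own y-90:',y('RL','RR')-90,y('FL','FR')-90,y('gFL','gFR')-90,y('wellL','wellR')-90)
for a,b in(('RL','RR'),('RL','FL'),('RR','FR'),('knob','hole'),('gFL','gFR'),('wellL','wellR')): print(a,b,np.linalg.norm((W[a]-W[b])[:2]))
E
```

```text
knob [0.7114 0.0663 0.078 ]
hole [0.6003 0.0248 0.02  ]
RL [0.6384 0.4237 0.08  ]
RR [0.7519 0.1391 0.08  ]
FR [0.6285 0.0934 0.08  ]
FL [0.5207 0.3741 0.08  ]
tabtip [0.4444 0.1223 0.085 ]
tabbase [0.4925 0.1413 0.085 ]
gFR [0.525  0.0512 0.08  ]
gFL [0.4144 0.3301 0.08  ]
wellL [0.3708 0.2527 0.06  ]
wellR [0.4045 0.1743 0.06  ]
wellBL [0.422  0.2713 0.06  ]
pad [0.4028 0.2321 0.052 ]
padbarb [0.4343 0.2399 0.06  ]
mixTL [0.3738 0.0209 0.105 ]
mixTR [ 0.3972 -0.0637  0.105 ]
yaw of own x (rear-front): 22.81710298936536 20.30145046285448 20.47272334321947 21.500553586679477 own y-90: 21.753185874198962 20.994977483347924 21.632907308803823 23.272762749623723
RL RR 0.3064227024084903
RL FL 0.1276601799775312
RR FR 0.13166011897444987
knob hole 0.11851690897073833
gFL gFR 0.30007498497250795
wellL wellR 0.0853878669394021
```

Call:
{"name": "send_rows", "arguments": {"translation": [[0, 0, -0.5], [0, 0, -0.5], [0, 0, -0.5], [0, 0, -0.5], [0, 0, 0]], "rotation": [[0, 0, -1], [0, 0, -1], [0, 0, -1], [0, 0, -1], [0, 0, -1]], "grip": [85, 85, 85, 85, 85]}}

```text
time: 0.78
eef_pos: [0.2354, 0.6333, 0.2612]
tcp_rot: [-0.042, 0.999, 0.001, 0.001]
contact_force: [-0.1, -0.0, -0.2]
opening: 0.998
```

Call:
{"name": "send_rows", "arguments": {"translation": [[0, 0, 0], [0, 0, 0], [0, 0, 0], [0, 0, 0]], "rotation": [[0, 0, -0.83], [0, 0, -0.83], [0, 0, -0.83], [0, 0, -0.83]], "grip": [0, 0, 0, 0]}}

```text
time: 1.27
eef_pos: [0.235, 0.6325, 0.259]
tcp_rot: [-0.185, 0.983, -0.0, -0.0]
contact_force: [-0.1, -0.1, 0.1]
opening: 0.143
```

```bash
cat >> h.py <<'E'
YAW=np.radians(21.3); O=np.array([.5753,.2343,0])
def ex(): return np.array([[np.cos(YAW),-np.sin(YAW),0],[np.sin(YAW),np.cos(YAW),0],[0,0,1]])
def own(p): return ex().T@(np.array(p)-O)
def wld(p): return ex()@np.array(p)+O
def go(p,w=False):
    "units of 30mm in tool axes from measured TCP to target (own coords unless w)"
    s=ctrl.get_state(); t=np.array(p) if w else wld(p)
    u=R.from_quat(s['tcp_rot']).as_matrix().T@(t-s['eef_pos'])/.03
    print('target',np.round(t,4),'r',np.round(np.hypot(*t[:2]),3),'units',np.round(u,2))
def tilt():
    m=R.from_quat(ctrl.get_state()['tcp_rot']).as_matrix(); print('y-axis yaw',np.round(np.degrees(np.arctan2(m[1,1],m[0,1])),2),'z',np.round(m[:,2],3))
E
python3 - <<'E'
from h import *
st();tilt();go([-.165,.055,.25])
E
```

```text
t 1.27 p [0.235  0.6325 0.259 ] rotmat [[-0.931, -0.364, -0.001], [-0.364, 0.931, -0.001], [0.001, -0.001, -1.0]] F [-0.1 -0.1  0.1] open 0.143 q [ 1.06  0.25  1.51  0.    1.38 -0.88]
y-axis yaw 111.35 z [-0.001 -0.001 -1.   ]
target [0.4016 0.2256 0.25  ] r 0.461 units [ -0.24 -14.65   0.31]
```

Call:
{"name": "send_rows", "arguments": {"translation": [[0, -1, 0], [0, -1, 0], [0, -1, 0], [0, -1, 0], [0, -1, 0]], "rotation": [[0, 0, 0], [0, 0, 0], [0, 0, 0], [0, 0, 0], [0, 0, 0]], "grip": [0, 0, 0, 0, 0]}}

```text
time: 1.9
eef_pos: [0.2895, 0.4918, 0.2592]
tcp_rot: [-0.184, 0.983, -0.0, -0.0]
contact_force: [0.7, 0.2, 0.6]
opening: 0.0
```

Call:
{"name": "send_rows", "arguments": {"translation": [[0, -1, 0], [0, -1, 0], [0, -1, 0], [0, -1, 0], [0, -1, 0]], "rotation": [[0, 0, 0], [0, 0, 0], [0, 0, 0], [0, 0, 0], [0, 0, 0]], "grip": [0, 0, 0, 0, 0]}}

```text
time: 2.52
eef_pos: [0.3437, 0.352, 0.2593]
tcp_rot: [-0.184, 0.983, -0.0, -0.0]
contact_force: [0.1, -0.3, 0.5]
opening: 0.001
```

Call:
{"name": "send_rows", "arguments": {"translation": [[0, -1, 0], [0, -1, 0], [0, -1, 0], [0, -1, 0], [0, 0, 0]], "rotation": [[0, 0, 0], [0, 0, 0], [0, 0, 0], [0, 0, 0], [0, 0, 0]], "grip": [0, 0, 0, 0, 0]}}

```text
time: 3.15
eef_pos: [0.3874, 0.24, 0.2594]
tcp_rot: [-0.183, 0.983, -0.0, -0.0]
contact_force: [0.1, 0.4, 0.6]
opening: -0.001
```

```bash
python3 - <<'E'
from h import *
st()
i,K,M=cam('wrist'); np.savez('w1.npz',i=i,K=K,M=M); cv2.imwrite('pics/w1.png',cv2.resize(i,(784,588),interpolation=cv2.INTER_CUBIC))
E
```

```text
t 3.15 p [0.3874 0.24   0.2594] rotmat [[-0.933, -0.359, -0.0], [-0.359, 0.933, -0.0], [0.0, -0.0, -1.0]] F [0.1 0.4 0.6] open -0.001 q [ 0.33 -0.26  2.02 -0.    1.38 -1.61]
```

View pics/w1.png

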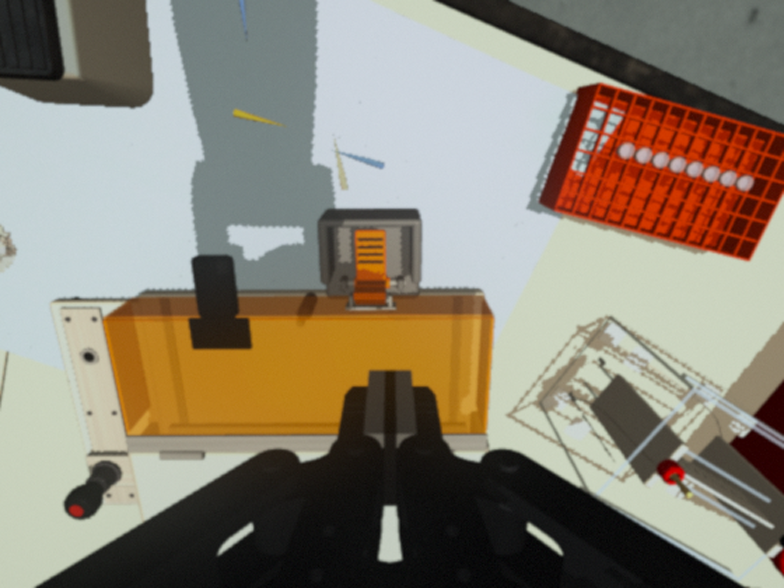

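The wrist view has the front of the exposer at the top. In 784-px coordinates the orange pad is near (370,250), the well runs from 320 to 420, the tab has its tip at y 256 and spans x 193 to 237, and the knob top is near (77,510).

```bash
python3 - <<'E'
from h import *
d=np.load('w1.npz');K,M=d['K'],d['M']
P={'padfront':(370,231,.052),'padrear(bend)':(371,275,.052),'wellFL':(420,211,.06),'wellFR':(319,211,.06),'wellBL':(421,290,.06),'wellBR':(319,290,.06),'innerL':(406,222,.06),'innerR':(330,222,.06),'tiptop':(214,256,.085),'tabR':(194,285,.085),'tabL':(237,285,.085),'edge':(214,318,.087),'gR':(106,319,.087),'gL':(494,315,.087),'knob':(77,510,.08),'hole':(88,356,.02),'hoodFR':(125,440,.08),'hoodFL':(488,440,.08)}
for k,(u,v,z) in P.items():
    p=pix2z(K,M,(u/1.4,v/1.4),z); print(k,np.round(p,4),'own',np.round(own(p)*1000,1))
E
```

```text
padfront [0.3877 0.2247 0.052 ] own [-178.3   59.2   52. ]
padrear(bend) [0.4208 0.2378 0.052 ] own [-142.6   59.4   52. ]
wellFL [0.3583 0.2542 0.06  ] own [-194.9   97.3   60. ]
wellFR [0.3856 0.1834 0.06  ] own [-195.3   21.5   60. ]
wellBL [0.4159 0.2785 0.06  ] own [-132.5   99.1   60. ]
wellBR [0.4449 0.2032 0.06  ] own [-132.8   18.4   60. ]
innerL [0.3698 0.2474 0.06  ] own [-186.7   86.9   60. ]
innerR [0.3905 0.1938 0.06  ] own [-186.9   29.4   60. ]
tiptop [0.4385 0.1248 0.085 ] own [-167.2  -52.4   85. ]
tabR [0.4652 0.1166 0.085 ] own [-145.3  -69.7   85. ]
tabL [0.4539 0.1461 0.085 ] own [-145.2  -38.    85. ]
edge [0.4843 0.1374 0.087 ] own [-120.   -57.3   87. ]
gR [0.5142 0.062  0.087 ] own [-119.5 -138.3   87. ]
gL [0.4068 0.332  0.087 ] own [-121.5  152.2   87. ]
knob [0.7085 0.0691 0.08  ] own [  64.1 -202.3   80. ]
hole [0.5963 0.0246 0.02  ] own [ -56.7 -203.    20. ]
hoodFR [0.6212 0.0942 0.08  ] own [  -8.2 -147.2   80. ]
hoodFL [0.5122 0.377  0.08  ] own [ -7.  155.8  80. ]
```

```bash
python3 - <<'E'
from h import *
go([-.166,.0593,.065])
E
```

```text
target [0.3991 0.2292 0.065 ] r 0.46 units [-0.24 -0.51  6.48]
```

Call:
{"name": "send_rows", "arguments": {"translation": [[-0.24, -0.51, 1], [0, 0, 1], [0, 0, 1], [0, 0, 1], [0, 0, 0.98]], "rotation": [[0, 0, 0], [0, 0, 0], [0, 0, 0], [0, 0, 0], [0, 0, 0]], "grip": [0, 0, 0, 0, 0]}}

```text
time: 3.82
eef_pos: [0.3987, 0.2305, 0.1092]
tcp_rot: [-0.185, 0.983, 0.0, -0.0]
contact_force: [0.4, 0.3, 0.1]
opening: 0.005
```

Call:
{"name": "send_rows", "arguments": {"translation": [[0, 0, 0.7], [0, 0, 0.4], [0, 0, 0.2], [0, 0, 0.2], [0, 0, 0]], "rotation": [[0, 0, 0], [0, 0, 0], [0, 0, 0], [0, 0, 0], [0, 0, 0]], "grip": [0, 0, 0, 0, 0]}}

```text
time: 4.45
eef_pos: [0.3994, 0.2296, 0.0654]
tcp_rot: [-0.184, 0.983, 0.0, 0.0]
contact_force: [-0.5, 0.0, 0.2]
opening: 0.001
```

```bash
python3 - <<'E'
from h import *
st(); print(own(ctrl.get_state()['eef_pos']))
E
```

```text
t 4.45 p [0.3994 0.2296 0.0654] rotmat [[-0.932, -0.362, 0.0], [-0.362, 0.932, 0.0], [-0.0, 0.0, -1.0]] F [-0.5  0.   0.2] open 0.001 q [ 0.3  -0.03  2.19  0.    0.98 -1.64]
[-0.16554591  0.05953332  0.06537144]
```

Call:
{"name": "send_rows", "arguments": {"translation": [[0, 0, 0.2], [0, 0, 0.2], [0, 0, 0.15], [0, 0, 0.13], [0, 0, 0]], "rotation": [[0, 0, 0], [0, 0, 0], [0, 0, 0], [0, 0, 0], [0, 0, 0]], "grip": [0, 0, 0, 0, 0]}}

```text
time: 5.08
eef_pos: [0.399, 0.2294, 0.0444]
tcp_rot: [-0.184, 0.983, -0.0, -0.0]
contact_force: [-0.6, -0.2, -0.2]
opening: -0.002
```

```bash
python3 - <<'E'
from h import *
st()
i,K,M=cam('side'); np.savez('s1.npz',i=i,K=K,M=M); cv2.imwrite('pics/s1.png',cv2.resize(i[130:230,170:330],None,fx=4,fy=4,interpolation=cv2.INTER_CUBIC))
E
```

```text
t 5.08 p [0.399  0.2294 0.0444] rotmat [[-0.932, -0.362, -0.001], [-0.362, 0.932, -0.0], [0.001, 0.0, -1.0]] F [-0.6 -0.2 -0.2] open -0.002 q [ 0.3   0.    2.21 -0.    0.93 -1.64]
```

View pics/s1.png

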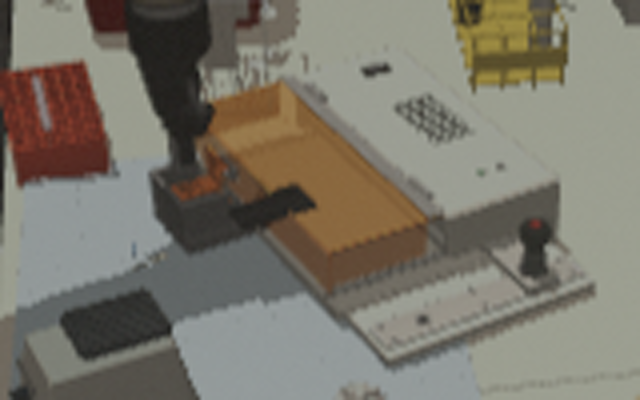

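```bash
python3 - <<'E'
from h import *
d=np.load('s1.npz');K,M=d['K'],d['M']
p=ctrl.get_state()['eef_pos']; print('tcp px',(proj(K,M,p)-[170,130])*4+1.5, 'pad est px',(proj(K,M,wld([-.162,.0593,.052]))-[170,130])*4)
for q in((-.187,.027,.06),(-.187,.091,.06),(-.143,.027,.06),(-.143,.091,.06)): print((proj(K,M,wld(q))-[170,130])*4)
for uv,z in(((175,190),.052),((190,183),.052),((225,150),.052),((205,240),.06)):print(own(pix2z(K,M,(uv[0]/4+170,uv[1]/4+130),z)))
i,K,M=cam('wrist'); np.savez('w2.npz',i=i,K=K,M=M); cv2.imwrite('pics/w2.png',cv2.resize(i[100:340,130:450],None,fx=2.4,fy=2.4,interpolation=cv2.INTER_CUBIC))
E
```

```text
tcp px [190.1006973  194.46929386] pad est px [191.53113531 185.62424776]
[181.00717934 201.85802007]
[153.90056842 170.95259005]
[222.82479675 188.62608598]
[194.90791142 158.38847226]
[-0.17898935  0.06060155  0.052     ]
[-0.1613095   0.06437699  0.052     ]
[-0.10574909  0.10161317  0.052     ]
[-0.19446618 -0.04290491  0.06      ]
```

View pics/w2.png

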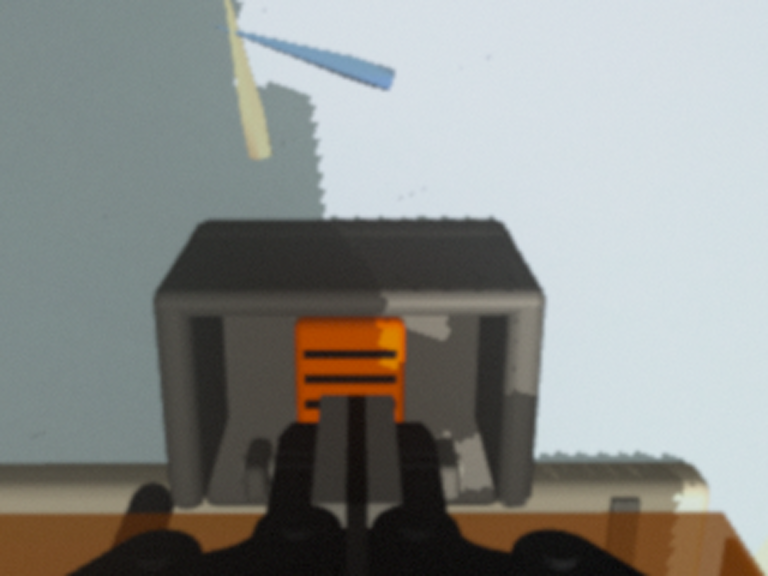

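```bash
python3 - <<'E'
from h import *
d=np.load('w2.npz');K,M=d['K'],d['M']
f=lambda p:np.round((proj(K,M,p)-[130,100])*2.4)
p=np.array(ctrl.get_state()['eef_pos']); m=R.from_quat(ctrl.get_state()['tcp_rot']).as_matrix()
print('tcp',f(p),'tcp+11x',f(p+.011*m[:,0]),'-11x',f(p-.011*m[:,0]))
for n,u,z in(('padF',(350,320),.052),('padL',(402,360),.052),('padR',(298,360),.052),('rimL',(540,295),.06),('rimR',(158,295),.06),('inF',(350,315),.06),('inL',(507,350),.06),('inR',(190,350),.06),('rimBL',(530,500),.06),('tipfront',(357,397),.0444)):
  print(n,np.round(own(pix2z(K,M,(u[0]/2.4+130,u[1]/2.4+100),z))*1000,1))
print(M.round(3))
E
```

```text
tcp [352. 366.] tcp+11x [352. 321.] -11x [352. 410.]
padF [-179.7   59.2   52. ]
padL [-170.4   70.3   52. ]
padR [-170.5   48.    52. ]
rimL [-188.4   97.    60. ]
rimR [-188.5   21.    60. ]
inF [-184.1   59.2   60. ]
inL [-176.4   91.2   60. ]
inR [-176.5   26.6   60. ]
rimBL [-140.8   98.1   60. ]
tipfront [-157.6   60.6   44.4]
[[-0.362  0.882  0.301  0.322]
 [ 0.932  0.343  0.116  0.2  ]
 [-0.     0.322 -0.947  0.218]
 [ 0.     0.     0.     1.   ]]
```

Call:
{"name": "send_rows", "arguments": {"translation": [[0, 0, 0.1], [0, 0, 0.1], [0, 0, 0]], "rotation": [[0, 0, 0], [0, 0, 0], [0, 0, 0]], "grip": [0, 0, 0]}}

```text
time: 5.55
eef_pos: [0.399, 0.2294, 0.0385]
tcp_rot: [-0.184, 0.983, -0.0, -0.0]
contact_force: [0.1, 0.6, 0.0]
opening: -0.0
```

Call:
{"name": "send_rows", "arguments": {"translation": [[0, 0, 0.1], [0, 0, 0]], "rotation": [[0, 0, 0], [0, 0, 0]], "grip": [0, 0]}}

```text
time: 5.8
eef_pos: [0.3991, 0.2295, 0.0355]
tcp_rot: [-0.184, 0.983, -0.0, -0.0]
contact_force: [0.2, -0.1, 0.6]
opening: -0.002
```

Call:
{"name": "send_rows", "arguments": {"translation": [[0, 0, 0.1], [0, 0, 0.1], [0, 0, 0]], "rotation": [[0, 0, 0], [0, 0, 0], [0, 0, 0]], "grip": [0, 0, 0]}}

```text
time: 6.18
eef_pos: [0.399, 0.2294, 0.0294]
tcp_rot: [-0.184, 0.983, -0.0, -0.0]
contact_force: [-0.8, -0.3, 0.5]
opening: -0.001
```

```bash
python3 - <<'E'
from h import *
st()
i,K,M=cam('side');a=cv2.resize(i[150:200,195:255],None,fx=8,fy=8,interpolation=cv2.INTER_CUBIC)
w,K,M=cam('wrist');b=cv2.resize(w[200:300,180:300],None,fx=4,fy=4,interpolation=cv2.INTER_CUBIC)
cv2.imwrite('pics/sw3.png',np.vstack([a[:300],b[:290]]) if a.shape[1]==b.shape[1] else a)
E
```

```text
t 6.17 p [0.399  0.2294 0.0294] rotmat [[-0.932, -0.362, -0.001], [-0.362, 0.932, -0.0], [0.001, 0.0, -1.0]] F [-0.8 -0.3  0.5] open -0.001 q [ 0.3   0.03  2.21  0.    0.9  -1.64]
```

View pics/sw3.png

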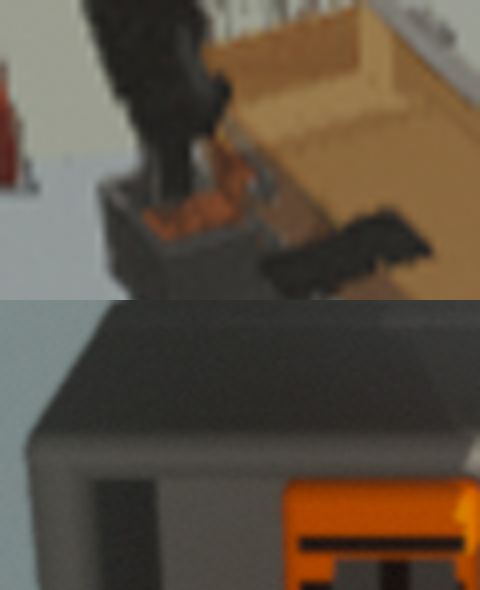

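```bash
python3 - <<'E'
from h import *
d=np.load('s1.npz');K,M=d['K'],d['M']
p=np.array(ctrl.get_state()['eef_pos'])
for dz in(0,.01,.02,.03,.036,.045): print(dz,np.round((proj(K,M,p+[0,0,dz])-[195,150])*8))
c=eyes.read_camera('wrist'); print(np.round(c['hand_eye'],4))
E
```

```text
0 [180. 251.]
0.01 [178. 234.]
0.02 [176. 217.]
0.03 [174. 200.]
0.036 [173. 189.]
0.045 [172. 174.]
[[ 2.000e-04 -9.465e-01 -3.226e-01  8.300e-02]
 [ 1.000e+00  4.000e-04 -4.000e-04  9.000e-04]
 [ 5.000e-04 -3.226e-01  9.465e-01 -1.737e-01]
 [ 0.000e+00  0.000e+00  0.000e+00  1.000e+00]]
```

Both cameras put the closed fingertips about 33 mm above the reported TCP, and there is no contact force yet. I'll keep feeling downwards.

Call:
{"name": "send_rows", "arguments": {"translation": [[0, 0, 0.15], [0, 0, 0.1], [0, 0, 0]], "rotation": [[0, 0, 0], [0, 0, 0], [0, 0, 0]], "grip": [0, 0, 0]}}

```text
time: 6.7
eef_pos: [0.399, 0.2294, 0.0219]
tcp_rot: [-0.184, 0.983, -0.0, -0.0]
contact_force: [0.5, -0.2, -0.5]
opening: -0.002
```

Call:
{"name": "send_rows", "arguments": {"translation": [[0, 0, 0.1], [0, 0, 0]], "rotation": [[0, 0, 0], [0, 0, 0]], "grip": [0, 0]}}

```text
time: 6.95
eef_pos: [0.399, 0.2294, 0.0195]
tcp_rot: [-0.184, 0.983, -0.0, -0.001]
contact_force: [-2.2, -0.6, 2.2]
opening: 0.001
```

Call:
{"name": "send_rows", "arguments": {"translation": [[0, 0, 0.1], [0, 0, 0]], "rotation": [[0, 0, 0], [0, 0, 0]], "grip": [0, 0]}}

```text
time: 7.2
eef_pos: [0.3984, 0.2293, 0.0159]
tcp_rot: [-0.184, 0.983, -0.0, -0.001]
contact_force: [-1.6, -0.8, 1.3]
opening: -0.0
```

Call:
{"name": "send_rows", "arguments": {"translation": [[0, 0, 0.1], [0, 0, 0]], "rotation": [[0, 0, 0], [0, 0, 0]], "grip": [0, 0]}}

```text
time: 7.45
eef_pos: [0.3971, 0.2288, 0.013]
tcp_rot: [-0.184, 0.983, -0.001, -0.003]
contact_force: [-7.3, -3.4, 9.2]
opening: 0.001
```

Call:
{"name": "send_rows", "arguments": {"translation": [[0, 0, 0.06], [0, 0, 0]], "rotation": [[0, 0, 0], [0, 0, 0]], "grip": [0, 0]}}

```text
time: 7.7
eef_pos: [0.3963, 0.2285, 0.0112]
tcp_rot: [-0.184, 0.983, -0.001, -0.004]
contact_force: [-8.4, -4.6, 10.0]
opening: 0.003
```

```bash
python3 - <<'E'
from h import *
st()
i,K,M=cam('side');j=np.load('s1.npz')['i']
a=cv2.resize(i[130:230,170:330],None,fx=4,fy=4,interpolation=cv2.INTER_CUBIC)
cv2.imwrite('pics/s4.png',a); d=cv2.absdiff(i,j)[130:230,240:330].max(2); print((d>40).sum())
E
```

```text
t 7.7 p [0.3963 0.2285 0.0112] rotmat [[-0.932, -0.362, -0.008], [-0.362, 0.932, -0.003], [0.009, 0.0, -1.0]] F [-8.4 -4.6 10. ] open 0.003 q [ 0.3   0.07  2.22 -0.    0.87 -1.64]
140
```

View pics/s4.png

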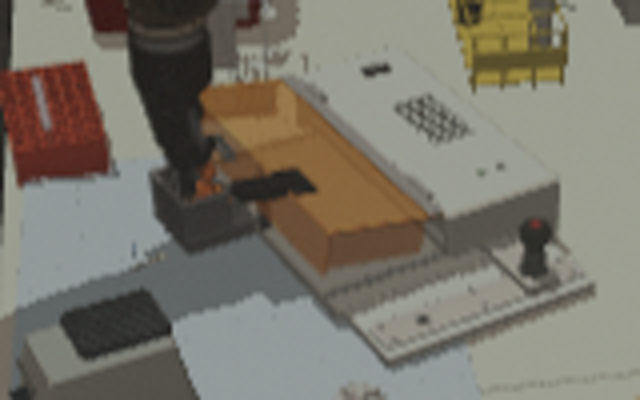

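The guard has sprung ajar: its front edge now stands visibly higher. Next I lift off and go over to the tab.

Call:
{"name": "send_rows", "arguments": {"translation": [[0, 0, -0.5], [0, 0, -1], [0, 0, -1], [0, 0, -1], [0, 0, -1]], "rotation": [[0, 0, 0], [0, 0, 0], [0, 0, 0], [0, 0, 0], [0, 0, 0]], "grip": [0, 0, 0, 60, 60]}}

```text
time: 8.38
eef_pos: [0.4002, 0.2298, 0.1484]
tcp_rot: [-0.184, 0.983, 0.0, 0.002]
contact_force: [-0.2, 0.1, 0.0]
opening: 0.419
```

Call:
{"name": "send_rows", "arguments": {"translation": [[0, -1, 0], [0, -1, 0], [-0.3, -1, 0], [-0.3, -0.77, 0], [0, 0, 0]], "rotation": [[0, 0, 0], [0, 0, 0], [0, 0, 0], [0, 0, 0], [0, 0, 0]], "grip": [60, 60, 60, 60, 60]}}

```text
time: 9.0
eef_pos: [0.4586, 0.1297, 0.1473]
tcp_rot: [-0.183, 0.983, -0.0, 0.001]
contact_force: [0.1, 0.2, -0.3]
opening: 0.7
```

```bash
python3 - <<'E'
from h import *
st();tilt();go([-.148,-.054,.057])
i,K,M=cam('wrist'); np.savez('w5.npz',i=i,K=K,M=M); cv2.imwrite('pics/w5.png',cv2.resize(i,(784,588),interpolation=cv2.INTER_CUBIC))
E
```

```text
t 9.0 p [0.4586 0.1297 0.1473] rotmat [[-0.933, -0.359, 0.003], [-0.359, 0.933, 0.0], [-0.003, -0.001, -1.0]] F [ 0.1  0.2 -0.3] open 0.7 q [ 0.06 -0.11  2.1   0.    1.15 -1.88]
y-axis yaw 111.07 z [ 0.003  0.    -1.   ]
target [0.457  0.1302 0.057 ] r 0.475 units [0.05 0.04 3.01]
```

View pics/w5.png

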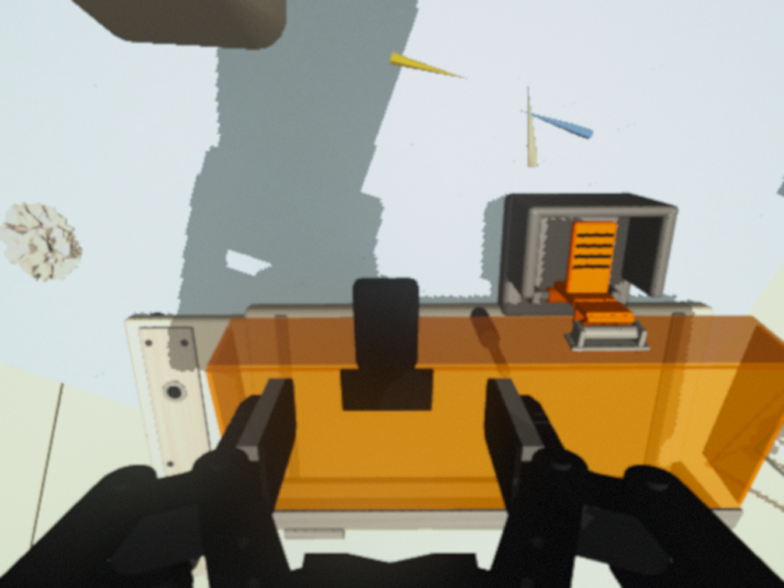

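Guard ajar. The tab is centred at (386,320), with its tip at row 279, and the open fingers are centred at column 391.

```bash
python3 - <<'E'
from h import *
d=np.load('w5.npz');K,M=d['K'],d['M']
for n,u,z in(('tip',(386,279),.117),('L',(419,320),.112),('R',(354,320),.112),('edge',(386,366),.108)): print(n,np.round(own(pix2z(K,M,(u[0]/1.4,u[1]/1.4),z))*1000,1))
E
```

```text
tip [-167.1  -55.6  117. ]
L [-146.   -40.9  112. ]
R [-146.1  -70.3  112. ]
edge [-120.9  -56.   108. ]
```

Call:
{"name": "send_rows", "arguments": {"translation": [[0, 0, 1], [0, 0, 0.6], [0, 0, 0.6], [0, 0, 0.4], [0, 0, 0.4]], "rotation": [[0, 0, 0], [0, 0, 0], [0, 0, 0], [0, 0, 0], [0, 0, 0]], "grip": [60, 60, 60, 60, 60]}}

```text
time: 9.68
eef_pos: [0.4571, 0.1311, 0.0563]
tcp_rot: [-0.184, 0.983, 0.0, 0.0]
contact_force: [-0.0, 0.4, -0.3]
opening: 0.707
```

Call:
{"name": "send_rows", "arguments": {"translation": [[0, 0, 0], [0, 0, 0], [0, 0, 0], [0, 0, 0], [0, 0, 0]], "rotation": [[0, 0, 0], [0, 0, 0], [0, 0, 0], [0, 0, 0], [0, 0, 0]], "grip": [40, 25, 25, 25, 25], "squeeze": 25}}

```text
time: 10.3
eef_pos: [0.4581, 0.1273, 0.0572]
tcp_rot: [-0.185, 0.983, -0.004, 0.0]
contact_force: [0.1, -11.2, -0.9]
opening: 0.345
```

```bash
python3 - <<'E'
from h import *
st(); s=ctrl.get_state(); print(own(s['eef_pos']))
# arc plan: hinge x0=.004,z=.082; contact height hc = tcp +c
x0=own(s['eef_pos'])[0]; z0=s['eef_pos'][2]
E
```

```text
t 10.3 p [0.4581 0.1273 0.0572] rotmat [[-0.931, -0.364, 0.002], [-0.364, 0.931, -0.007], [0.001, -0.007, -1.0]] F [  0.1 -11.2  -0.9] open 0.345 q [ 0.06  0.02  2.16 -0.01  0.96 -1.88]
[-0.14806574 -0.05706728  0.05724673]
```

Call:
{"name": "send_rows", "arguments": {"translation": [[0, -0.1, 0], [-0.156, 0, -0.648], [-0.238, 0, -0.623], [-0.317, 0, -0.587], [-0.391, 0, -0.541]], "rotation": [[0, 0, 0], [0, 0, 0], [0, 0, 0], [0, 0, 0], [0, 0, 0]], "grip": [25, 25, 25, 25, 25]}}

```text
time: 10.92
eef_pos: [0.4887, 0.1396, 0.1289]
tcp_rot: [-0.184, 0.983, -0.0, -0.001]
contact_force: [2.8, -1.6, -5.4]
opening: 0.34
```

Call:
{"name": "send_rows", "arguments": {"translation": [[-0.457, 0, -0.486], [-0.516, 0, -0.422], [-0.567, 0, -0.352], [-0.607, 0, -0.275]], "rotation": [[0, 0, 0], [0, 0, 0], [0, 0, 0], [0, 0, 0]], "grip": [25, 25, 25, 25]}}

```text
time: 11.42
eef_pos: [0.5485, 0.163, 0.1748]
tcp_rot: [-0.184, 0.983, -0.0, -0.002]
contact_force: [-0.9, -1.7, -4.3]
opening: 0.344
```

Call:
{"name": "send_rows", "arguments": {"translation": [[-0.638, 0, -0.195], [-0.658, 0, -0.11], [-0.666, 0, -0.024], [-0.664, 0, 0.063], [0, 0, 0]], "rotation": [[0, 0, 0], [0, 0, 0], [0, 0, 0], [0, 0, 0], [0, 0, 0]], "grip": [25, 25, 25, 25, 25]}}

```text
time: 12.05
eef_pos: [0.6234, 0.1923, 0.1832]
tcp_rot: [-0.184, 0.983, 0.0, 0.001]
contact_force: [-0.6, 0.3, -0.0]
opening: 0.347
```

```bash
python3 - <<'E'
from h import *
st(); print(own(ctrl.get_state()['eef_pos']))
i,K,M=cam('side'); cv2.imwrite('pics/s6.png',cv2.resize(i[100:230,170:370],None,fx=3.5,fy=3.5,interpolation=cv2.INTER_CUBIC))
E
```

```text
t 12.05 p [0.6234 0.1923 0.1832] rotmat [[-0.932, -0.362, 0.001], [-0.362, 0.932, 0.001], [-0.001, 0.0, -1.0]] F [-0.6  0.3 -0. ] open 0.347 q [ 0.14  0.25  1.65  0.    1.24 -1.8 ]
[ 0.02959204 -0.05664008  0.18318168]
```

View pics/s6.png

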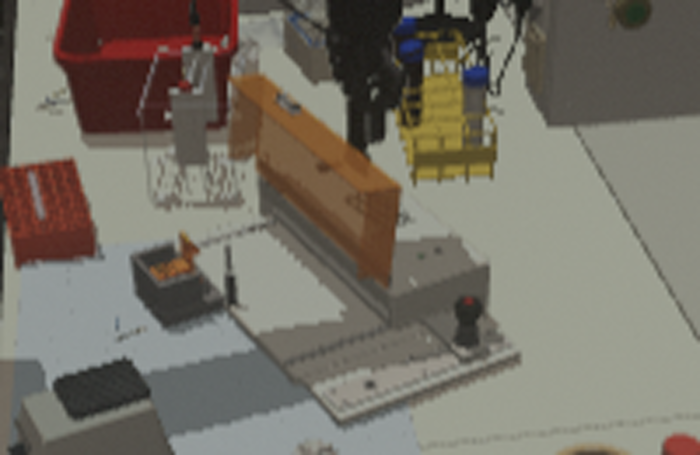

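The guard is at or just past upright. I'll carry it a bit further over, release it, then lift.

Call:
{"name": "send_rows", "arguments": {"translation": [[-0.55, 0, 0.12], [-0.53, 0, 0.18], [0, 0, 0], [0, 0, 0], [0, 0, 0]], "rotation": [[0, 0, 0], [0, 0, 0], [0, 0, 0], [0, 0, 0], [0, 0, 0]], "grip": [25, 25, 60, 60, 60]}}

```text
time: 12.72
eef_pos: [0.6524, 0.2033, 0.1741]
tcp_rot: [-0.184, 0.983, 0.0, 0.0]
contact_force: [0.3, 0.4, 0.4]
opening: 0.703
```

Call:
{"name": "send_rows", "arguments": {"translation": [[0, 0, -1], [0, 0, -1], [0, 0, -1], [0, -1, 0], [0, -1, 0]], "rotation": [[0, 0, 0], [0, 0, 0], [0, 0, 0], [0, 0, 0], [0, 0, 0]], "grip": [60, 60, 60, 60, 60]}}

```text
time: 13.35
eef_pos: [0.6745, 0.1471, 0.265]
tcp_rot: [-0.185, 0.983, -0.0, 0.001]
contact_force: [-0.3, -0.0, -0.6]
opening: 0.703
```

Call:
{"name": "send_rows", "arguments": {"translation": [[0.2, -1, 0], [0.2, -1, 0], [0.2, -1, 0], [0.2, -0.5, 0], [0, 0, 0]], "rotation": [[0, 0, 0], [0, 0, 0], [0, 0, 0], [0, 0, 0], [0, 0, 0]], "grip": [60, 60, 60, 60, 60]}}

```text
time: 13.98
eef_pos: [0.6897, 0.0401, 0.2637]
tcp_rot: [-0.183, 0.983, 0.0, 0.0]
contact_force: [0.1, 0.6, -0.3]
opening: 0.703
```

```bash
python3 - <<'E'
from h import *
st(); print(own(ctrl.get_state()['eef_pos'])); go([.064,-.203,.12])
i,K,M=cam('wrist'); np.savez('w7.npz',i=i,K=K,M=M); j,K,M=cam('top');np.savez('t7.npz',i=j,K=K,M=M)
cv2.imwrite('pics/w7.png',np.vstack([cv2.resize(i,(400,300)),cv2.resize(j[140:290,140:340],(400,300),interpolation=cv2.INTER_CUBIC)]))
E
```

```text
t 13.97 p [0.6897 0.0401 0.2637] rotmat [[-0.933, -0.36, 0.0], [-0.36, 0.933, 0.0], [-0.0, 0.0, -1.0]] F [ 0.1  0.6 -0.3] open 0.703 q [-0.09  0.28  1.47  0.    1.39 -2.03]
[ 0.03607269 -0.2225123   0.26367377]
target [0.7087 0.0684 0.12  ] r 0.712 units [-0.93  0.65  4.79]
```

View pics/w7.png

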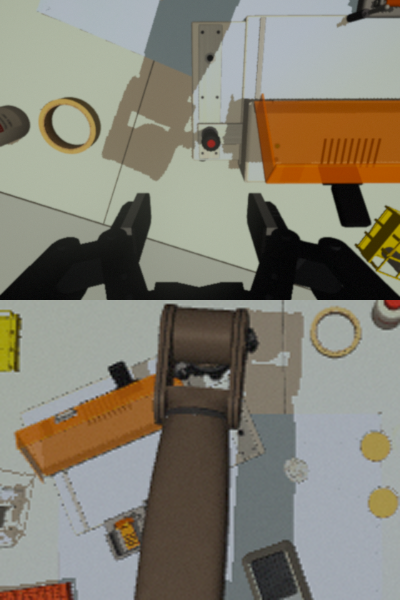

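Guard fully open, leaning over the hood. The knob is at (210,143) in the 400-px wrist view.

```bash
python3 - <<'E'
from h import *
d=np.load('w7.npz');K,M=d['K'],d['M'];i=d['i']
hsv=cv2.cvtColor(i,cv2.COLOR_BGR2HSV); m=(cv2.inRange(hsv,(0,150,90),(6,255,255))|cv2.inRange(hsv,(174,150,90),(180,255,255)))
n,l,s,c=cv2.connectedComponentsWithStats(m[150:240,260:330])
for k in range(1,n):
  if s[k,4]>10:
    uv=c[k]+[260,150]; p=pix2z(K,M,uv,.079); print(uv,s[k],p,own(p))
hp=own(pix2z(K,M,(209/.714,57/.714),.02)); print('hole',hp)
go([own(p)[0],own(p)[1],.03])
d=np.load('t7.npz');K,M=d['K'],d['M'];hsv=cv2.cvtColor(d['i'],cv2.COLOR_BGR2HSV)
m=cv2.inRange(hsv,(10,60,140),(28,255,255));m[:, :300]=0;m[:180]=0;m[:,400:]=0
n,l,s,ce=cv2.connectedComponentsWithStats(m)
for k in range(1,n):
    if s[k,4]>40: print(pix2z(K,M,ce[k],.013))
E
```

```text
[295.18181818 200.60606061] [30 45 12 12 99] [0.70945253 0.06788629 0.079     ] [ 0.06453875 -0.20377727  0.079     ]
hole [-0.05681963 -0.20536236  0.02      ]
target [0.7095 0.0679 0.03  ] r 0.713 units [-0.93  0.58  7.79]
[ 0.5690942  -0.23033483  0.013     ]
[ 0.46479288 -0.38213816  0.013     ]
[ 0.46234139 -0.24116806  0.013     ]
```

Dish 1 has been knocked to about (0.569,-0.230), so I'll re-measure it later. Next, the knob.

Call:
{"name": "send_rows", "arguments": {"translation": [[-0.4, 0.3, 1], [-0.53, 0.28, 1], [0, 0, 1], [0, 0, 1], [0, 0, 1]], "rotation": [[0, 0, 0], [0, 0, 0], [0, 0, 0], [0, 0, 0], [0, 0, 0]], "grip": [45, 45, 45, 45, 45]}}

```text
time: 14.7
eef_pos: [0.7095, 0.069, 0.1127]
tcp_rot: [-0.185, 0.983, 0.0, 0.0]
contact_force: [0.3, -0.2, -0.0]
opening: 0.528
```

Call:
{"name": "send_rows", "arguments": {"translation": [[0, 0, 1], [0, 0, 0.4], [0, 0, 0]], "rotation": [[0, 0, 0], [0, 0, 0], [0, 0, 0]], "grip": [45, 45, 45]}}

```text
time: 15.08
eef_pos: [0.7155, 0.0613, 0.0755]
tcp_rot: [-0.184, 0.983, -0.006, 0.006]
contact_force: [9.5, -16.9, 2.8]
opening: 0.531
```

```bash
python3 - <<'E'
from h import *
st(); go([.0645,-.2040,.020])
i,K,M=cam('wrist'); cv2.imwrite('pics/w8.png',cv2.resize(i[60:340,120:480],None,fx=2.1,fy=2.1,interpolation=cv2.INTER_CUBIC))
E
```

```text
t 15.07 p [0.7155 0.0613 0.0755] rotmat [[-0.932, -0.361, 0.014], [-0.362, 0.932, -0.009], [-0.01, -0.014, -1.0]] F [  9.5 -16.9   2.8] open 0.531 q [-0.05  0.48  1.56 -0.01  1.09 -1.99]
target [0.7095 0.0677 0.02  ] r 0.713 units [0.13 0.3  1.84]
```

View pics/w8.png

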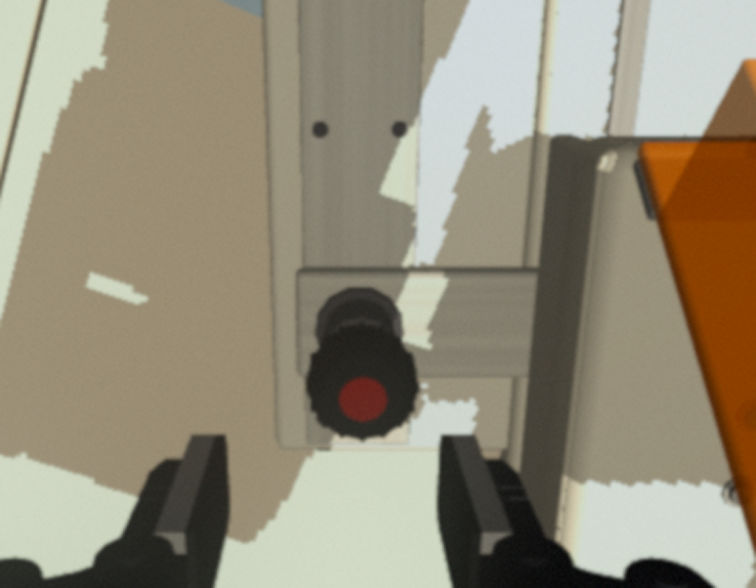

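Something bears on the gripper at about 19 N towards -y. The knuckles are touching the opened guard's right edge. I'll back off upwards and approach leaning 15° away from the exposer.

Call:
{"name": "send_rows", "arguments": {"translation": [[0, 0, -1], [0, 0, -1], [0, 0, 0], [0, 0, 0], [0, 0, 0]], "rotation": [[0, 0, 0], [0, 0, 0], [-1, 0, 0], [-1, 0, 0], [-1, 0, 0]], "grip": [42, 42, 42, 42, 42]}}

```text
time: 15.75
eef_pos: [0.7097, 0.0689, 0.1322]
tcp_rot: [-0.184, 0.974, 0.13, -0.024]
contact_force: [0.2, -0.3, 0.5]
opening: 0.489
```

```bash
cat >> h.py <<'E'
def gp(s=None,b=.053):
    s=s or ctrl.get_state(); return own(np.array(s['eef_pos'])-b*R.from_quat(s['tcp_rot']).as_matrix()[:,2])
def gog(p,b=.053):
    s=ctrl.get_state(); m=R.from_quat(s['tcp_rot']).as_matrix()
    print('pad own',np.round(gp(s,b),4),'units',np.round(m.T@(wld(p)-wld(gp(s,b)))/.03,2))
E
python3 - <<'E'
from h import *
st();tilt();gog([.0645,-.204,.110]);gog([.0645,-.204,.072])
E
```

```text
t 15.75 p [0.7097 0.0689 0.1322] rotmat [[-0.931, -0.351, -0.094], [-0.364, 0.899, 0.244], [-0.001, 0.261, -0.965]] F [ 0.2 -0.3  0.5] open 0.489 q [-0.14  0.48  1.47  0.24  1.33 -2.15]
y-axis yaw 111.35 z [-0.094  0.244 -0.965]
pad own [ 0.0651 -0.2167  0.1834] units [ 0.02 -0.23  2.47]
pad own [ 0.0651 -0.2167  0.1834] units [ 0.02 -0.56  3.69]
```

Call:
{"name": "send_rows", "arguments": {"translation": [[0.02, -0.56, 1], [0, 0, 1], [0, 0, 0.5], [0, 0, 0]], "rotation": [[0, 0, 0], [0, 0, 0], [0, 0, 0], [0, 0, 0]], "grip": [42, 42, 42, 42]}}

```text
time: 16.25
eef_pos: [0.7069, 0.0713, 0.0535]
tcp_rot: [-0.183, 0.974, 0.129, -0.025]
contact_force: [-0.0, 0.7, 0.1]
opening: 0.489
```

Call:
{"name": "send_rows", "arguments": {"translation": [[0, 0, 0.4], [0, 0, 0.4], [0, 0, 0.36], [0, 0, 0]], "rotation": [[0, 0, 0], [0, 0, 0], [0, 0, 0], [0, 0, 0]], "grip": [42, 42, 42, 42]}}

```text
time: 16.75
eef_pos: [0.7035, 0.0786, 0.0194]
tcp_rot: [-0.182, 0.974, 0.129, -0.025]
contact_force: [0.3, -0.7, -0.3]
opening: 0.49
```

```bash
python3 - <<'E'
from h import *
st();gog([.0645,-.204,.072])
i,K,M=cam('wrist'); cv2.imwrite('pics/w9.png',cv2.resize(i[60:340,120:480],None,fx=2.1,fy=2.1,interpolation=cv2.INTER_CUBIC))
E
```

```text
t 16.75 p [0.7035 0.0786 0.0194] rotmat [[-0.932, -0.349, -0.097], [-0.362, 0.9, 0.242], [0.003, 0.26, -0.966]] F [ 0.3 -0.7 -0.3] open 0.49 q [-0.12  0.59  1.53  0.25  1.16 -2.18]
pad own [ 0.063  -0.2054  0.0706] units [-0.05  0.06 -0.03]
```

No contact and well placed. Now close on the knob.

Call:
{"name": "send_rows", "arguments": {"translation": [[0, 0, 0], [0, 0, 0], [0, 0, 0], [0, 0, 0]], "rotation": [[0, 0, 0], [0, 0, 0], [0, 0, 0], [0, 0, 0]], "grip": [30, 20, 20, 20], "squeeze": 45}}

```text
time: 17.3
eef_pos: [0.705, 0.0786, 0.022]
tcp_rot: [-0.183, 0.974, 0.128, -0.024]
contact_force: [-1.6, 1.3, 4.4]
opening: 0.319
```

Call:
{"name": "send_rows", "arguments": {"translation": [[0, 0.05, -0.2], [0, 0.05, -0.2], [0, 0, 0]], "rotation": [[0, 0, 0], [0, 0, 0], [0, 0, 0]], "grip": [20, 20, 20]}}

```text
time: 17.68
eef_pos: [0.7036, 0.0782, 0.0322]
tcp_rot: [-0.183, 0.974, 0.128, -0.025]
contact_force: [-0.3, 3.0, -7.0]
opening: 0.313
```

```bash
python3 - <<'E'
from h import *
st();gog([.0645,-.204,.072])
E
```

```text
t 17.68 p [0.7036 0.0782 0.0322] rotmat [[-0.932, -0.349, -0.096], [-0.362, 0.9, 0.241], [0.002, 0.26, -0.966]] F [-0.3  3.  -7. ] open 0.313 q [-0.12  0.58  1.53  0.25  1.18 -2.18]
pad own [ 0.063  -0.2058  0.0834] units [-0.05 -0.04  0.38]
```

The pin is lifted: -7 N and 12 mm up. Draw the carriage out.

Call:
{"name": "send_rows", "arguments": {"translation": [[0.4, 0, 0], [0.4, 0, 0], [0.4, 0, 0], [0.4, 0, 0], [0.4, 0, 0]], "rotation": [[0, 0, 0], [0, 0, 0], [0, 0, 0], [0, 0, 0], [0, 0, 0]], "grip": [20, 20, 20, 20, 20]}}

```text
time: 18.3
eef_pos: [0.6478, 0.0562, 0.0335]
tcp_rot: [-0.182, 0.974, 0.129, -0.024]
contact_force: [-0.2, 3.9, -7.3]
opening: 0.315
```

Call:
{"name": "send_rows", "arguments": {"translation": [[0.4, 0, 0], [0.4, 0, 0], [0.4, 0, 0], [0.4, 0, 0], [0, 0, 0]], "rotation": [[0, 0, 0], [0, 0, 0], [0, 0, 0], [0, 0, 0], [0, 0, 0]], "grip": [20, 20, 20, 20, 20]}}

```text
time: 18.92
eef_pos: [0.6024, 0.0384, 0.0332]
tcp_rot: [-0.182, 0.974, 0.128, -0.025]
contact_force: [-2.9, 3.4, -6.7]
opening: 0.312
```

Call:
{"name": "send_rows", "arguments": {"translation": [[0.36, 0, 0], [0, 0, 0], [0, 0, 0]], "rotation": [[0, 0, 0], [0, 0, 0], [0, 0, 0]], "grip": [20, 20, 20]}}

```text
time: 19.3
eef_pos: [0.5938, 0.0351, 0.0333]
tcp_rot: [-0.183, 0.974, 0.128, -0.025]
contact_force: [-2.6, 3.4, -7.1]
opening: 0.313
```

```bash
python3 - <<'E'
from h import *
st();tilt();print(gp())
E
```

```text
t 19.3 p [0.5938 0.0351 0.0333] rotmat [[-0.932, -0.349, -0.095], [-0.362, 0.9, 0.241], [0.001, 0.259, -0.966]] F [-2.6  3.4 -7.1] open 0.313 q [-0.22  0.37  1.82  0.24  1.11 -2.28]
y-axis yaw 111.21 z [-0.095  0.241 -0.966]
[-0.05508193 -0.206076    0.08451351]
```

Call:
{"name": "send_rows", "arguments": {"translation": [[0.06, 0, 0], [0, -0.05, 0.2], [0, -0.05, 0.2], [0, 0, 0]], "rotation": [[0, 0, 0], [0, 0, 0], [0, 0, 0], [0, 0, 0]], "grip": [20, 20, 20, 20]}}

```text
time: 19.8
eef_pos: [0.5934, 0.0348, 0.0221]
tcp_rot: [-0.182, 0.975, 0.128, -0.023]
contact_force: [-1.3, 5.5, -2.7]
opening: 0.315
```

Call:
{"name": "send_rows", "arguments": {"translation": [[0.1, 0, 0], [0, 0, 0]], "rotation": [[0, 0, 0], [0, 0, 0]], "grip": [20, 20]}}

```text
time: 20.05
eef_pos: [0.5918, 0.0342, 0.0222]
tcp_rot: [-0.182, 0.975, 0.128, -0.021]
contact_force: [2.5, 7.1, -3.9]
opening: 0.313
```

```bash
python3 - <<'E'
from h import *
st();print(gp())
E
```

```text
t 20.05 p [0.5918 0.0342 0.0222] rotmat [[-0.933, -0.349, -0.088], [-0.36, 0.901, 0.243], [-0.006, 0.258, -0.966]] F [ 2.5  7.1 -3.9] open 0.313 q [-0.22  0.38  1.84  0.25  1.09 -2.29]
[-0.05760958 -0.20614342  0.0734199 ]
```

Call:
{"name": "send_rows", "arguments": {"translation": [[-0.05, 0, 0], [0, 0, 0], [0, 0, 0], [0, 0, -1], [0, 0, -1]], "rotation": [[0, 0, 0], [0, 0, 0], [0, 0, 0], [0, 0, 0], [0, 0, 0]], "grip": [42, 42, 42, 42, 42]}}

```text
time: 20.68
eef_pos: [0.5964, 0.0191, 0.0796]
tcp_rot: [-0.182, 0.975, 0.128, -0.024]
contact_force: [0.6, -0.0, 0.2]
opening: 0.492
```

Call:
{"name": "send_rows", "arguments": {"translation": [[0, 0, -1], [0, 0, -1], [0, 0, -1], [0.5, 0, -1], [0.5, 0, -1]], "rotation": [[0, 0, 0], [0, 0, 0], [1, 0, 0], [1, 0, 0], [1, 0, 0]], "grip": [42, 42, 42, 42, 42]}}

```text
time: 21.3
eef_pos: [0.5798, -0.0212, 0.2269]
tcp_rot: [-0.184, 0.983, -0.002, 0.001]
contact_force: [-0.3, 0.7, -0.6]
opening: 0.49
```

Call:
{"name": "send_rows", "arguments": {"translation": [[0.5, 1, 0], [0.5, 1, 0], [0, 1, 0], [0, 1, 0], [0, 0, 0]], "rotation": [[0, 0, 0], [0, 0, 0], [0, 0, 0], [0, 0, 0], [0, 0, 0]], "grip": [42, 42, 42, 42, 42]}}

```text
time: 21.92
eef_pos: [0.5079, 0.0818, 0.2259]
tcp_rot: [-0.185, 0.983, -0.0, 0.0]
contact_force: [-0.0, 0.2, 0.4]
opening: 0.492
```

```bash
python3 - <<'E'
from h import *
st();tilt();print(own(ctrl.get_state()['eef_pos']))
i,K,M=cam('wrist'); np.savez('w10.npz',i=i,K=K,M=M); cv2.imwrite('pics/w10.png',cv2.resize(i,(784,588),interpolation=cv2.INTER_CUBIC))
E
```

```text
t 21.93 p [0.5079 0.0818 0.2259] rotmat [[-0.931, -0.364, 0.001], [-0.364, 0.931, -0.0], [-0.001, -0.001, -1.0]] F [-0.   0.2  0.4] open 0.492 q [-0.04 -0.09  1.94 -0.    1.3  -1.98]
y-axis yaw 111.35 z [ 0.001 -0.    -1.   ]
[-0.11815875 -0.11764856  0.22589618]
```

View pics/w10.png

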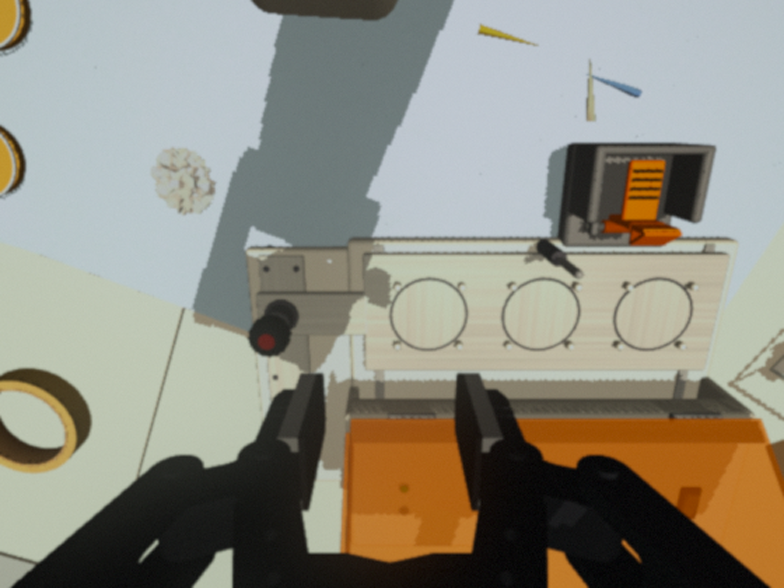

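The carriage is out, with nest circles at (429,314), (541,314) and (653,314). The knob is at (267,341), and the ejector post is near (558,255).

```bash
python3 - <<'E'
from h import *
d=np.load('w10.npz');K,M=d['K'],d['M'];i=d['i']
for n,u,z in(('c',(429,314),.028),('b',(541,314),.028),('a',(653,314),.028),('postbase',(578,272),.03),('posttop',(545,245),.085),('cFR',(397,286),.036),('cRL',(461,345),.036),('knob79',(267,341),.079),('knob89',(267,341),.089),('arm',(257,313),.028)):
  p=pix2z(K,M,(u[0]/1.4-.1,u[1]/1.4-.1),z); print(n,np.round(p,4),np.round(own(p)*1000,1))
i,K,M=cam('top');np.savez('t11.npz',i=i,K=K,M=M);hsv=cv2.cvtColor(i,cv2.COLOR_BGR2HSV)
m=cv2.inRange(hsv,(10,60,140),(28,255,255));m[:, :300]=0;m[:180]=0;m[:,400:]=0
n,l,s,ce=cv2.connectedComponentsWithStats(m)
for k in range(1,n):
    if s[k,4]>40: p=pix2z(K,M,ce[k],.013);print(np.round(p,4),np.round(own(p)*1000))
E
```

```text
c [0.5524 0.1338 0.028 ] [-57.8 -85.3  28. ]
b [0.5197 0.2173 0.028 ] [-58.    4.4  28. ]
a [0.487  0.3009 0.028 ] [-58.1  94.1  28. ]
postbase [0.4776 0.2272 0.03  ] [-93.6  28.9  30. ]
posttop [0.4622 0.1726 0.085 ] [-127.8  -16.4   85. ]
cFR [0.5375 0.1001 0.036 ] [ -84.  -111.3   36. ]
cRL [0.565  0.1662 0.036 ] [-34.3 -59.7  36. ]
knob79 [0.5961 0.0242 0.079 ] [ -57.  -203.3   79. ]
knob89 [0.5909 0.0251 0.089 ] [ -61.5 -200.6   89. ]
arm [0.6019 0.0051 0.028 ] [ -58.5 -223.2   28. ]
[ 0.5689 -0.2301  0.013 ] [-175. -430.   13.]
[ 0.4649 -0.3822  0.013 ] [-327. -534.   13.]
[ 0.4623 -0.2413  0.013 ] [-278. -402.   13.]
```

The carriage home position and nests agree with the spacing: 90.0 mm pitch, and the knob at the height of a seated pin. I now go over dish 1.

Call:
{"name": "send_rows", "arguments": {"translation": [[0, -1, 0], [0, -1, 0], [0, -1, 0], [0.4, -1, 0], [0.4, -1, 0]], "rotation": [[0, 0, 0], [0, 0, 0], [0, 0, 0], [0, 0, 0], [0, 0, 0]], "grip": [72, 72, 72, 72, 72]}}

```text
time: 22.65
eef_pos: [0.5406, -0.0702, 0.2254]
tcp_rot: [-0.183, 0.983, -0.0, -0.0]
contact_force: [0.7, -0.0, 0.9]
opening: 0.841
```

Call:
{"name": "send_rows", "arguments": {"translation": [[0.7, -1, 0], [0.7, -1, 0], [0.7, -1, 0], [0.5, -1, 0.25], [0.5, -1, 0.25]], "rotation": [[0, 0, 0], [0, 0, 0], [0, 0, 0], [0, 0, 0], [0, 0, 0]], "grip": [72, 72, 72, 72, 72]}}

```text
time: 23.28
eef_pos: [0.5074, -0.2439, 0.2104]
tcp_rot: [-0.183, 0.983, -0.0, 0.0]
contact_force: [0.0, -0.3, 1.1]
opening: 0.837
```

Call:
{"name": "send_rows", "arguments": {"translation": [[0, -0.4, 0], [0, 0, 0]], "rotation": [[0, 0, 0], [0, 0, 0]], "grip": [72, 72]}}

```text
time: 23.52
eef_pos: [0.5124, -0.2535, 0.2105]
tcp_rot: [-0.183, 0.983, 0.0, 0.0]
contact_force: [0.0, 1.6, -0.4]
opening: 0.845
```

```bash
cat >> h.py <<'E'
NEST={'a':(-.0584,.0944),'b':(-.0584,.0044),'c':(-.0584,-.0856)}
def dishes(name,save=None):
    i,K,M=cam('wrist')
    if save: np.savez(save,i=i,K=K,M=M)
    hsv=cv2.cvtColor(i,cv2.COLOR_BGR2HSV)
    m=cv2.inRange(hsv,(8,70,90),(30,255,255)); m=cv2.morphologyEx(m,cv2.MORPH_OPEN,np.ones((3,3)))
    cs,_=cv2.findContours(m,cv2.RETR_EXTERNAL,cv2.CHAIN_APPROX_NONE)
    for c in cs:
        if cv2.contourArea(c)<1200: continue
        h=cv2.convexHull(c)[:,0].astype(float)
        P=np.array([own(pix2z(K,M,q,.013)) for q in h])[:,:2]
        (x,y),r=cv2.minEnclosingCircle((P*1000).astype(np.float32))
        A=np.c_[2*P,np.ones(len(P))];s=np.linalg.lstsq(A,(P**2).sum(1),rcond=None)[0]
        print('dish own fit',np.round(s[:2]*1000,1),'r',round(1e3*np.sqrt(s[2]+s[0]**2+s[1]**2),1),'encl',round(x,1),round(y,1),round(r,1),'bbox',cv2.boundingRect(c),'world',np.round(wld([s[0],s[1],0]),4))
E
python3 - <<'E'
from h import *
st();tilt();print(own(ctrl.get_state()['eef_pos']));dishes('',save='w12.npz')
d=np.load('w12.npz');cv2.imwrite('pics/w12.png',cv2.resize(d['i'],(784,588)))
E
```

```text
t 23.52 p [ 0.5124 -0.2535  0.2105] rotmat [[-0.933, -0.36, 0.0], [-0.36, 0.933, 0.0], [-0.0, 0.0, -1.0]] F [ 0.   1.6 -0.4] open 0.845 q [-0.64  0.05  1.82  0.    1.27 -2.58]
y-axis yaw 111.11 z [ 0.  0. -1.]
[-0.23578918 -0.43162882  0.21054238]
dish own fit [-179.9 -430.4] r 27.1 encl -179.8 -430.4 27.7 bbox (254, 198, 50, 45) world [ 0.564  -0.2321  0.    ]
dish own fit [-281.9 -402.5] r 27.4 encl -282.3 -402.8 27.8 bbox (279, 99, 54, 55) world [ 0.4589 -0.2431  0.    ]
dish own fit [-329.8 -532.6] r 27.1 encl -329.8 -532.6 27.4 bbox (147, 48, 55, 59) world [ 0.4615 -0.3817  0.    ]
```

```bash
python3 - <<'E'
from h import *
go([-.198,-.4304,.12])
E
```

```text
target [ 0.5472 -0.2386  0.12  ] r 0.597 units [-1.25  0.02  3.02]
```

Call:
{"name": "send_rows", "arguments": {"translation": [[-0.45, 0.02, 1], [-0.4, 0, 1], [-0.4, 0, 1], [0, 0, 0], [0, 0, 0]], "rotation": [[0, 0, 0.05], [0, 0, 0], [0, 0, 0], [0, 0, 0], [0, 0, 0]], "grip": [76, 76, 76, 76, 76]}}

```text
time: 24.2
eef_pos: [0.5477, -0.2383, 0.1219]
tcp_rot: [-0.182, 0.983, -0.001, 0.001]
contact_force: [-0.6, -0.6, 0.7]
opening: 0.888
```

```bash
python3 - <<'E'
from h import *
st();tilt();dishes('',save='w13.npz')
# triangulate agar center of dish1 between w12 and w13
C=[]
for f in('w12','w13'):
    d=np.load(f+'.npz');i,K,M=d['i'],d['K'],d['M'];hsv=cv2.cvtColor(i,cv2.COLOR_BGR2HSV)
    m=cv2.inRange(hsv,(8,70,90),(30,255,255)); m=cv2.morphologyEx(m,cv2.MORPH_OPEN,np.ones((3,3)))
    cs,_=cv2.findContours(m,cv2.RETR_EXTERNAL,cv2.CHAIN_APPROX_NONE)
    cs=[c for c in cs if cv2.contourArea(c)>1200]; pr=proj(K,M,wld([-.18,-.4304,.013])); c=min(cs,key=lambda c:np.linalg.norm(c[:,0].mean(0)-pr))
    h=cv2.convexHull(c)[:,0].astype(float)
    for z in(.002,.006,.010,.014):
        P=np.array([own(pix2z(K,M,q,z)) for q in h])[:,:2];A=np.c_[2*P,np.ones(len(P))];s=np.linalg.lstsq(A,(P**2).sum(1),rcond=None)[0]
        print(f,z,np.round(s[:2]*1000,1),round(1e3*np.sqrt(s[2]+s[0]**2+s[1]**2),2))
d=np.load('w13.npz');i=d['i'];K,M=d['K'],d['M']
cv2.imwrite('pics/w13.png',cv2.resize(i[150:350,160:400],None,fx=3,fy=3,interpolation=cv2.INTER_CUBIC))
E
```

```text
t 24.2 p [ 0.5477 -0.2383  0.1219] rotmat [[-0.933, -0.359, 0.001], [-0.359, 0.933, -0.001], [-0.001, -0.002, -1.0]] F [-0.6 -0.6  0.7] open 0.888 q [-0.58  0.19  1.84 -0.    1.11 -2.52]
y-axis yaw 111.02 z [ 0.001 -0.001 -1.   ]
dish own fit [-179.7 -430.3] r 27.1 encl -180.1 -430.5 27.8 bbox (245, 185, 65, 59) world [ 0.5642 -0.2319  0.    ]
dish own fit [-281.2 -402.6] r 27.1 encl -281.1 -402.6 27.4 bbox (278, 49, 72, 76) world [ 0.4596 -0.2429  0.    ]
dish own fit [-328.6 -532.3] r 26.6 encl -328.7 -532.1 27.0 bbox (95, 0, 76, 60) world [ 0.4625 -0.381   0.    ]
w12 0.002 [-175.8 -430.4] 27.94
w12 0.006 [-177.3 -430.4] 27.64
w12 0.01 [-178.8 -430.4] 27.35
w12 0.014 [-180.3 -430.4] 27.06
w13 0.002 [-175.8 -430.4] 28.14
w13 0.006 [-177.2 -430.4] 27.76
w13 0.01 [-178.7 -430.3] 27.38
w13 0.014 [-180.1 -430.3] 26.99
```

View pics/w13.png

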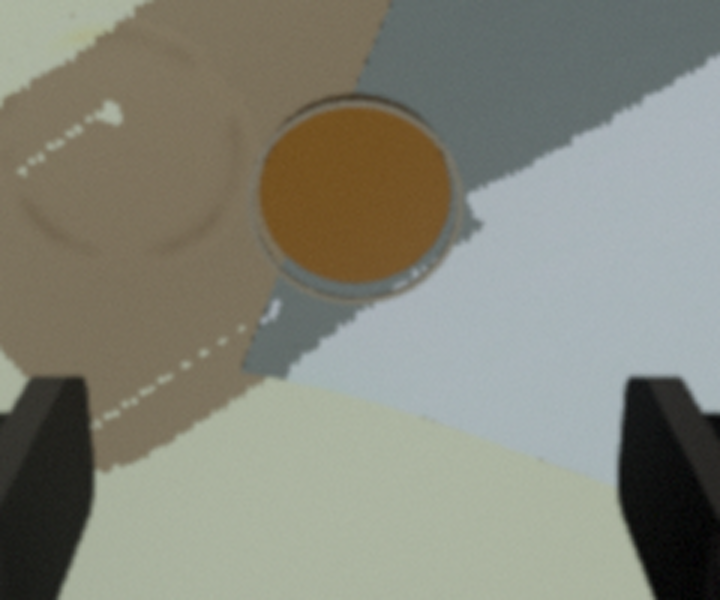

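The dish lid ring spans x 252 to 463 and y about 101 to 302 in the crop.

```bash
python3 - <<'E'
from h import *
d=np.load('w13.npz');K,M=d['K'],d['M']
for n,u in(('top',(357,101)),('bot',(357,302)),('L',(252,200)),('R',(463,200))): print(n,np.round(own(pix2z(K,M,(u[0]/3+159.67,u[1]/3+149.67),.015))*1000,1))
m=R.from_quat(ctrl.get_state()['tcp_rot']).as_matrix();p=np.array(ctrl.get_state()['eef_pos'])
for b in(.031,.04): print(proj(K,M,p-b*m[:,2]+.011*m[:,0]-.0379*m[:,1]), 'fingertip seen at', (90/3+160,378/3+150))
go([-.1778,-.4304,.02]); go([-.1778,-.4304,-.034])
E
```

```text
top [-207.8 -429.1   15. ]
bot [-147.8 -429.4   15. ]
L [-179.4 -458.7   15. ]
R [-179.1 -399.5   15. ]
[190.02981664 260.37333243] fingertip seen at (190.0, 276.0)
[185.00545296 270.12415093] fingertip seen at (190.0, 276.0)
target [ 0.566  -0.2313  0.02  ] r 0.611 units [-0.65  0.02  3.42]
target [ 0.566  -0.2313 -0.034 ] r 0.611 units [-0.64  0.03  5.22]
```

Call:
{"name": "send_rows", "arguments": {"translation": [[-0.64, 0.02, 1], [0, 0, 1], [0, 0, 1], [0, 0, 0.8], [0, 0, 0.5]], "rotation": [[0, 0, 0], [0, 0, 0], [0, 0, 0], [0, 0, 0], [0, 0, 0]], "grip": [76, 76, 76, 76, 76]}}

```text
time: 24.88
eef_pos: [0.5651, -0.2315, -0.0081]
tcp_rot: [-0.182, 0.983, -0.0, 0.0]
contact_force: [0.7, 0.4, 0.5]
opening: 0.891
```

Call:
{"name": "send_rows", "arguments": {"translation": [[0, 0, 0.3], [0, 0, 0.2], [0, 0, 0.2], [0, 0, 0.1], [0, 0, 0]], "rotation": [[0, 0, 0], [0, 0, 0], [0, 0, 0], [0, 0, 0], [0, 0, 0]], "grip": [76, 76, 76, 76, 76]}}

```text
time: 25.5
eef_pos: [0.5647, -0.231, -0.0326]
tcp_rot: [-0.182, 0.983, 0.0, -0.0]
contact_force: [0.2, -0.4, -0.2]
opening: 0.889
```

```bash
python3 - <<'E'
from h import *
st();tilt();go([-.1778,-.4298,-.034])
E
```

```text
t 25.5 p [ 0.5647 -0.231  -0.0326] rotmat [[-0.934, -0.358, -0.0], [-0.358, 0.934, -0.0], [0.0, 0.0, -1.0]] F [ 0.2 -0.4 -0.2] open 0.889 q [-0.55  0.43  1.86 -0.    0.85 -2.49]
y-axis yaw 110.97 z [-0. -0. -1.]
target [ 0.5658 -0.2307 -0.034 ] r 0.611 units [-0.04 -0.01  0.05]
```

Call:
{"name": "send_rows", "arguments": {"translation": [[-0.04, 0, 0], [0, 0, 0.02], [0, 0, 0], [0, 0, 0], [0, 0, 0]], "rotation": [[0, 0, 0], [0, 0, 0], [0, 0, 0], [0, 0, 0], [0, 0, 0]], "grip": [66, 55, 55, 55, 55], "squeeze": 30}}

```text
time: 26.12
eef_pos: [0.5664, -0.2308, -0.0321]
tcp_rot: [-0.182, 0.983, -0.0, 0.0]
contact_force: [-1.2, 0.8, 5.5]
opening: 0.699
```

```bash
python3 - <<'E'
from h import *
st();print(own(ctrl.get_state()['eef_pos']))
E
```

```text
t 26.12 p [ 0.5664 -0.2308 -0.0321] rotmat [[-0.934, -0.358, 0.001], [-0.358, 0.934, -0.001], [-0.001, -0.001, -1.0]] F [-1.2  0.8  5.5] open 0.699 q [-0.55  0.43  1.86  0.    0.85 -2.49]
[-0.17718161 -0.4300667  -0.0320698 ]
```

The dish is gripped (59.7 mm). Lift and carry it to nest a.

Call:
{"name": "send_rows", "arguments": {"translation": [[0, 0, -0.4], [0, 0, -1], [0, 0, -1], [0, 0, -1], [0, 0, -1]], "rotation": [[0, 0, 0], [0, 0, 0], [0, 0, 0], [0, 0, -0.06], [0, 0, 0]], "grip": [55, 55, 55, 55, 55]}}

```text
time: 26.75
eef_pos: [0.5657, -0.2305, 0.1001]
tcp_rot: [-0.185, 0.983, -0.0, 0.0]
contact_force: [0.5, 0.3, -1.4]
opening: 0.695
```

Call:
{"name": "send_rows", "arguments": {"translation": [[0, 0, -1], [0, 1, 0], [0, 1, 0], [0, 1, 0], [0, 1, 0]], "rotation": [[0, 0, 0], [0, 0, 0], [0, 0, 0], [0, 0, 0], [0, 0, 0]], "grip": [55, 55, 55, 55, 55]}}

```text
time: 27.38
eef_pos: [0.5218, -0.1179, 0.1291]
tcp_rot: [-0.184, 0.983, -0.0, 0.0]
contact_force: [0.9, 0.3, -0.1]
opening: 0.702
```

Call:
{"name": "send_rows", "arguments": {"translation": [[-0.3, 1, 0], [-0.3, 1, 0], [-0.3, 1, 0], [-0.3, 1, 0], [-0.3, 1, 0]], "rotation": [[0, 0, 0], [0, 0, 0], [0, 0, 0], [0, 0, 0], [0, 0, 0]], "grip": [55, 55, 55, 55, 55]}}

```text
time: 28.0
eef_pos: [0.5096, 0.0384, 0.1292]
tcp_rot: [-0.184, 0.983, -0.0, 0.0]
contact_force: [-0.0, 0.5, -0.4]
opening: 0.693
```

Call:
{"name": "send_rows", "arguments": {"translation": [[-0.3, 1, 0], [-0.3, 1, 0], [-0.3, 1, 0], [-0.3, 1, 0], [-0.3, 1, 0]], "rotation": [[0, 0, 0], [0, 0, 0], [0, 0, 0], [0, 0, 0], [0, 0, 0]], "grip": [55, 55, 55, 55, 55]}}

```text
time: 28.62
eef_pos: [0.4971, 0.1945, 0.1291]
tcp_rot: [-0.185, 0.983, -0.0, 0.0]
contact_force: [-0.0, 0.4, -0.4]
opening: 0.699
```

Call:
{"name": "send_rows", "arguments": {"translation": [[-0.4, 1, 0], [-0.4, 1, 0], [0, 1, 0], [0, 0, 0], [0, 0, 0]], "rotation": [[0, 0, 0], [0, 0, 0], [0, 0, 0], [0, 0, 0], [0, 0, 0]], "grip": [55, 55, 55, 55, 55]}}

```text
time: 29.25
eef_pos: [0.4872, 0.2856, 0.1289]
tcp_rot: [-0.185, 0.983, -0.0, 0.0]
contact_force: [0.3, -0.0, -0.2]
opening: 0.696
```

```bash
python3 - <<'E'
from h import *
st();tilt();go([-.0578,.0942,-.0025])
E
```

```text
t 29.25 p [0.4872 0.2856 0.1289] rotmat [[-0.932, -0.363, 0.0], [-0.363, 0.932, -0.0], [-0.0, -0.0, -1.0]] F [ 0.3 -0.  -0.2] open 0.696 q [ 0.35  0.11  1.91 -0.    1.11 -1.59]
y-axis yaw 111.28 z [ 0. -0. -1.]
target [ 0.4872  0.3011 -0.0025] r 0.573 units [-0.19  0.48  4.38]
```

```bash
sed -i "s/def dishes(name,save=None):/def dishes(z=.0075,save=None):/; s/pix2z(K,M,q,.013)/pix2z(K,M,q,z)/" h.py; cat > hand.py <<'E'
from h import *
s=ctrl.get_state(); print('tcp own',np.round(own(s['eef_pos'])*1000,1)); dishes(z=s['eef_pos'][2]+.0396,save='hand.npz')
E
python3 hand.py
```

```text
tcp own [-63.5  79.8 128.9]
dish own fit [-21.1  80.7] r 39.8 encl -21.6 80.9 41.4 bbox (195, 320, 167, 87) world [0.5263 0.3018 0.    ]
dish own fit [-13.8  -8.8] r 50.1 encl -25.7 -14.4 52.2 bbox (0, 307, 160, 105) world [0.5657 0.2211 0.    ]
dish own fit [-59.4  80.6] r 30.0 encl -59.5 80.6 30.3 bbox (212, 236, 134, 120) world [0.4906 0.2878 0.    ]
dish own fit [-148.8   69.6] r 15.5 encl -148.6 68.7 16.4 bbox (221, 36, 50, 92) world [0.4113 0.2451 0.    ]
```

```bash
python3 - <<'E'
from h import *
d=np.load('hand.npz');i=d['i'];K,M=d['K'],d['M']
cv2.imwrite('pics/hand.png',cv2.resize(i[210:410,150:410],None,fx=3,fy=3,interpolation=cv2.INTER_CUBIC))
s=ctrl.get_state();m=R.from_quat(s['tcp_rot']).as_matrix()
for zz in(.0075,.015):
  for dx in(-30.5,0,30.5):
    p=np.array(s['eef_pos'])+m@np.array([.0006+dx/1000,0,0])+[0,0,.0321+zz]; print(zz,dx,np.round((proj(K,M,p)-[150,210])*3))
E
```

```text
0.0075 -30.5 [377. 415.]
0.0075 0 [376. 242.]
0.0075 30.5 [376.  45.]
0.015 -30.5 [376. 451.]
0.015 0 [376. 271.]
0.015 30.5 [375.  66.]
```

View pics/hand.png

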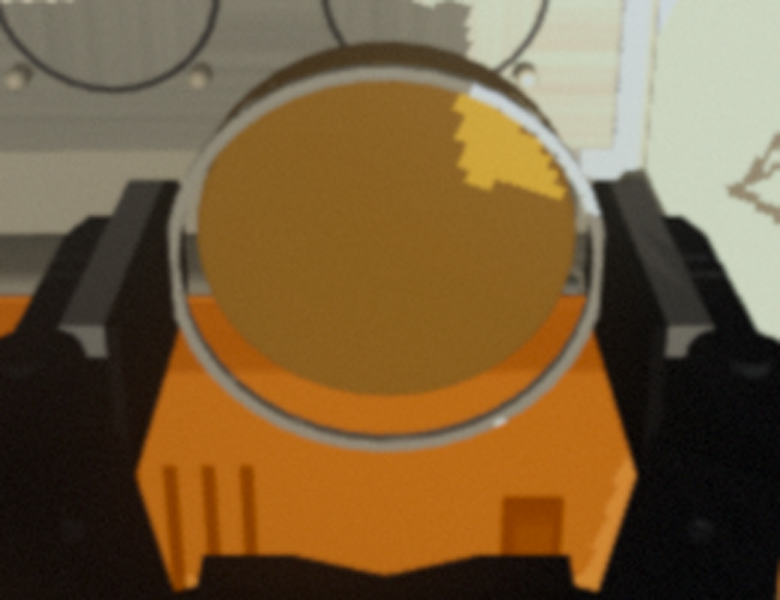

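The held dish matches the prediction: ring from y 68 to 448 in the crop, predicted 66 to 451. Lower it into nest a.

Call:
{"name": "send_rows", "arguments": {"translation": [[-0.19, 0.48, 1], [0, 0, 1], [0, 0, 1], [0, 0, 0], [0, 0, 0]], "rotation": [[0, 0, 0], [0, 0, 0], [0, 0, 0], [0, 0, 0], [0, 0, 0]], "grip": [55, 55, 55, 55, 55]}}

```text
time: 29.92
eef_pos: [0.4883, 0.3013, 0.04]
tcp_rot: [-0.184, 0.983, 0.0, 0.001]
contact_force: [-0.5, 0.0, -0.3]
opening: 0.696
```

```bash
python3 - <<'E'
from h import *
st();tilt();go([-.0578,.0941,-.0025])
E
```

```text
t 29.93 p [0.4883 0.3013 0.04  ] rotmat [[-0.932, -0.362, 0.002], [-0.362, 0.932, 0.001], [-0.002, -0.0, -1.0]] F [-0.5  0.  -0.3] open 0.696 q [ 0.38  0.25  1.94 -0.    0.95 -1.56]
y-axis yaw 111.21 z [ 0.002  0.001 -1.   ]
target [ 0.4873  0.301  -0.0025] r 0.573 units [0.04 0.   1.42]
```

Call:
{"name": "send_rows", "arguments": {"translation": [[0.04, 0, 0.5], [0, 0, 0.4], [0, 0, 0.3], [0, 0, 0.2], [0, 0, 0]], "rotation": [[0, 0, 0], [0, 0, 0], [0, 0, 0], [0, 0, 0], [0, 0, 0]], "grip": [55, 55, 55, 55, 55]}}

```text
time: 30.55
eef_pos: [0.4862, 0.3012, -0.0034]
tcp_rot: [-0.185, 0.983, -0.0, -0.0]
contact_force: [1.1, -0.5, -0.2]
opening: 0.696
```

```bash
python3 - <<'E'
from h import *
st();go([-.0578,.0941,-.0025])
E
```

```text
t 30.55 p [ 0.4862  0.3012 -0.0034] rotmat [[-0.932, -0.363, -0.0], [-0.363, 0.932, -0.0], [0.0, -0.0, -1.0]] F [ 1.1 -0.5 -0.2] open 0.696 q [ 0.38  0.32  1.95 -0.    0.87 -1.56]
target [ 0.4873  0.301  -0.0025] r 0.573 units [-0.03 -0.02 -0.03]
```

Call:
{"name": "send_rows", "arguments": {"translation": [[-0.03, 0, 0], [0, 0, 0], [0, 0, 0], [0, 0, 0], [0, 0, 0]], "rotation": [[0, 0, 0], [0, 0, 0], [0, 0, 0], [0, 0, 0], [0, 0, 0]], "grip": [55, 64, 74, 74, 74]}}

```text
time: 31.18
eef_pos: [0.4869, 0.3015, -0.0031]
tcp_rot: [-0.185, 0.983, 0.0, 0.0]
contact_force: [-0.4, 0.4, -0.3]
opening: 0.864
```

Call:
{"name": "send_rows", "arguments": {"translation": [[0, 0, -0.5], [0, 0, -1], [0, 0, -1], [0, 0, -1], [0, 0, -1]], "rotation": [[0, 0, 0], [0, 0, 0], [0, 0, 0], [0, 0, 0], [0, 0, 0]], "grip": [74, 74, 74, 74, 74]}}

```text
time: 31.8
eef_pos: [0.4871, 0.3016, 0.1342]
tcp_rot: [-0.185, 0.983, 0.0, 0.001]
contact_force: [0.9, -0.5, -1.5]
opening: 0.867
```

Call:
{"name": "send_rows", "arguments": {"translation": [[0, -1, -1], [0, -1, -1], [1, -1, -1], [1, -1, 0], [0, 0, 0]], "rotation": [[0, 0, 0], [0, 0, 0], [0, 0, 0], [0, 0, 0], [0, 0, 0]], "grip": [74, 74, 74, 74, 74]}}

```text
time: 32.42
eef_pos: [0.4741, 0.1663, 0.2235]
tcp_rot: [-0.183, 0.983, -0.0, 0.001]
contact_force: [-0.1, 0.2, -0.6]
opening: 0.865
```

```bash
python3 - <<'E'
from h import *
st();tilt();print(own(ctrl.get_state()['eef_pos']));dishes(z=.0355,save='w14.npz')
i,K,M=cam('top');hsv=cv2.cvtColor(i,cv2.COLOR_BGR2HSV)
m=cv2.inRange(hsv,(10,60,140),(28,255,255));m[:, :300]=0;m[:180]=0;m[:,400:]=0
n,l,s,ce=cv2.connectedComponentsWithStats(m)
for k in range(1,n):
    if s[k,4]>40: p=pix2z(K,M,ce[k],.013);print(np.round(p,4),np.round(own(p)*1000))
E
```

```text
t 32.42 p [0.4741 0.1663 0.2235] rotmat [[-0.933, -0.36, 0.002], [-0.36, 0.933, 0.0], [-0.002, -0.001, -1.0]] F [-0.1  0.2 -0.6] open 0.865 q [ 0.14 -0.12  1.97 -0.    1.29 -1.8 ]
y-axis yaw 111.1 z [ 0.002  0.    -1.   ]
[-0.1189829  -0.02663432  0.22351349]
dish own fit [ 61.8 179.5] r 44.1 encl 62.9 180.3 56.7 bbox (412, 299, 75, 50) world [0.5677 0.424  0.    ]
dish own fit [129.6 -26. ] r 132.3 encl 125.4 -27.2 136.0 bbox (175, 299, 207, 113) world [0.7055 0.2571 0.    ]
dish own fit [-57.3  95.9] r 27.1 encl -57.5 95.9 28.0 bbox (365, 205, 50, 46) world [0.487  0.3028 0.    ]
dish own fit [-147.9   66. ] r 31.7 encl -147.5 66.0 34.3 bbox (345, 113, 42, 63) world [0.4135 0.2421 0.    ]
[ 0.465  -0.3821  0.013 ] [-327. -534.   13.]
[ 0.4623 -0.2413  0.013 ] [-278. -402.   13.]
```

Call:
{"name": "send_rows", "arguments": {"translation": [[0, -1, 0], [0, -1, 0], [0, -1, 0], [0, -1, 0], [0.4, -1, 0]], "rotation": [[0, 0, 0], [0, 0, 0], [0, 0, 0], [0, 0, 0], [0, 0, 0]], "grip": [76, 76, 76, 76, 76]}}

```text
time: 33.15
eef_pos: [0.5187, 0.0238, 0.2218]
tcp_rot: [-0.185, 0.983, 0.0, -0.0]
contact_force: [0.4, -0.8, 0.1]
opening: 0.892
```

Call:
{"name": "send_rows", "arguments": {"translation": [[0.8, -1, 0], [0.8, -1, 0], [0.8, -1, 0], [0.8, -1, 0], [0.8, -1, 0.4]], "rotation": [[0, 0, 0], [0, 0, 0], [0, 0, 0], [0, 0, 0], [0, 0, 0]], "grip": [76, 76, 76, 76, 76]}}

```text
time: 33.78
eef_pos: [0.4614, -0.1604, 0.2109]
tcp_rot: [-0.185, 0.983, -0.001, 0.001]
contact_force: [0.8, 0.5, 0.2]
opening: 0.888
```

Call:
{"name": "send_rows", "arguments": {"translation": [[0.8, -1, 1], [0.8, -1, 1], [0, -0.5, 1], [0, 0, 0], [0, 0, 0]], "rotation": [[0, 0, -0.06], [0, 0, 0], [0, 0, 0], [0, 0, 0], [0, 0, 0]], "grip": [76, 76, 76, 76, 76]}}

```text
time: 34.4
eef_pos: [0.444, -0.2465, 0.1207]
tcp_rot: [-0.188, 0.982, -0.0, 0.0]
contact_force: [0.4, -0.2, 0.6]
opening: 0.89
```

```bash
python3 - <<'E'
from h import *
st();tilt();print(own(ctrl.get_state()['eef_pos']));dishes(z=.0075,save='w15.npz')
# nest circle check in w14
d=np.load('w14.npz');i,K,M=d['i'],d['K'],d['M']
for n,(x,y) in NEST.items(): print(n,np.round(proj(K,M,wld([x,y,.028])),1))
E
```

```text
t 34.4 p [ 0.444  -0.2465  0.1207] rotmat [[-0.93, -0.369, 0.001], [-0.369, 0.93, -0.0], [-0.001, -0.0, -1.0]] F [ 0.4 -0.2  0.6] open 0.89 q [-0.71 -0.    2.05  0.    1.09 -2.66]
y-axis yaw 111.63 z [ 0.001 -0.    -1.   ]
[-0.29701359 -0.4002782   0.12067964]
dish own fit [-281.4 -402.1] r 27.7 encl -280.8 -401.7 28.8 bbox (243, 180, 65, 60) world [ 0.4592 -0.2425  0.    ]
dish own fit [-330.1 -534.4] r 27.2 encl -330.3 -534.1 27.9 bbox (79, 118, 67, 69) world [ 0.4619 -0.3835  0.    ]
a [386.3 224.6]
b [305.6 224.8]
c [225. 225.]
```

```bash
python3 - <<'E'
from h import *
go([-.2812,-.4021,-.031])
d=np.load('w14.npz');i=d['i'];g=cv2.cvtColor(i,cv2.COLOR_BGR2GRAY)[170:290,180:440]
c=cv2.HoughCircles(g,cv2.HOUGH_GRADIENT,1.2,40,param1=80,param2=18,minRadius=22,maxRadius=34)
print(np.round(c[0]+[180,170,0],1) if c is not None else None)
E
```

```text
target [ 0.4594 -0.2425 -0.031 ] r 0.519 units [-0.52 -0.05  5.08]
[[388.2 225.8  28. ]
 [225.  225.8  26.7]
 [303.  224.6  26.7]]
```

Call:
{"name": "send_rows", "arguments": {"translation": [[-0.3, -0.03, 1], [-0.23, -0.03, 1], [0, 0, 1], [0, 0, 1], [0, 0, 0]], "rotation": [[0, 0, 0.05], [0, 0, 0], [0, 0, 0], [0, 0, 0], [0, 0, 0]], "grip": [76, 76, 76, 76, 76]}}

```text
time: 35.08
eef_pos: [0.4579, -0.2413, -0.001]
tcp_rot: [-0.186, 0.983, 0.001, -0.001]
contact_force: [0.7, -1.0, -0.2]
opening: 0.89
```

```bash
python3 - <<'E'
from h import *
st();tilt();go([-.2812,-.4021,-.031])
E
```

```text
t 35.08 p [ 0.4579 -0.2413 -0.001 ] rotmat [[-0.931, -0.365, -0.002], [-0.365, 0.931, 0.002], [0.002, 0.003, -1.0]] F [ 0.7 -1.  -0.2] open 0.89 q [-0.68  0.21  2.08  0.    0.85 -2.63]
y-axis yaw 111.39 z [-0.002  0.002 -1.   ]
target [ 0.4594 -0.2425 -0.031 ] r 0.519 units [-0.03 -0.06  1.  ]
```

Call:
{"name": "send_rows", "arguments": {"translation": [[-0.03, -0.05, 0.4], [0, 0, 0.3], [0, 0, 0.2], [0, 0, 0.08], [0, 0, 0]], "rotation": [[0, 0, 0], [0, 0, 0], [0, 0, 0], [0, 0, 0], [0, 0, 0]], "grip": [76, 76, 76, 76, 76]}}

```text
time: 35.7
eef_pos: [0.4599, -0.2439, -0.0296]
tcp_rot: [-0.185, 0.983, 0.0, -0.0]
contact_force: [-0.6, -0.3, 0.6]
opening: 0.89
```

Call:
{"name": "send_rows", "arguments": {"translation": [[0, 0, 0], [0, 0, 0], [0, 0, 0], [0, 0, 0], [0, 0, 0]], "rotation": [[0, 0, 0], [0, 0, 0], [0, 0, 0], [0, 0, 0], [0, 0, 0]], "grip": [66, 55, 55, 55, 55], "squeeze": 30}}

```text
time: 36.33
eef_pos: [0.4604, -0.2443, -0.0289]
tcp_rot: [-0.185, 0.983, -0.0, 0.0]
contact_force: [-2.2, 0.6, 5.2]
opening: 0.7
```

```bash
python3 - <<'E'
from h import *
st();tilt();print(own(ctrl.get_state()['eef_pos']))
E
```

```text
t 36.33 p [ 0.4604 -0.2443 -0.0289] rotmat [[-0.932, -0.364, 0.001], [-0.364, 0.932, -0.001], [-0.001, -0.001, -1.0]] F [-2.2  0.6  5.2] open 0.7 q [-0.68  0.27  2.08 -0.    0.79 -2.63]
y-axis yaw 111.32 z [ 0.001 -0.001 -1.   ]
[-0.28090618 -0.40413576 -0.02886194]
```

Call:
{"name": "send_rows", "arguments": {"translation": [[0, 0, -0.3], [0, 0, -1], [0, 0, -1], [0, 0, -1], [0, 0, -1]], "rotation": [[0, 0, 0], [0, 0, 0], [0, 0, 0], [0, 0, 0], [0, 0, 0]], "grip": [55, 55, 55, 55, 55]}}

```text
time: 36.95
eef_pos: [0.4595, -0.2435, 0.1002]
tcp_rot: [-0.185, 0.983, 0.0, -0.0]
contact_force: [1.1, -0.3, -0.6]
opening: 0.693
```

Call:
{"name": "send_rows", "arguments": {"translation": [[0, 0, -1], [-0.6, 0.5, -0.2], [-0.6, 0.5, 0], [0, 0, 0]], "rotation": [[0, 0, 0], [0, 0, 0], [0, 0, 0], [0, 0, 0]], "grip": [55, 55, 55, 55]}}

```text
time: 37.45
eef_pos: [0.4826, -0.2016, 0.1353]
tcp_rot: [-0.186, 0.983, 0.0, -0.0]
contact_force: [0.5, -0.2, 0.4]
opening: 0.691
```

```bash
sed -i 's/.0396/.0364/' hand.py; python3 hand.py; python3 -c "
from h import *
st();go([-.0581,.0041,.13])"
```

```text
tcp own [-244.8 -372.5  135.3]
dish own fit [-245.4 -371.6] r 26.6 encl -246.4 -371.7 27.3 bbox (217, 233, 123, 104) world [ 0.4816 -0.2011  0.    ]
dish own fit [-328.7 -445.8] r 12.3 encl -328.8 -445.5 12.6 bbox (42, 49, 67, 73) world [ 0.431  -0.3005  0.    ]
t 37.5 p [ 0.4823 -0.2023  0.1352] rotmat [[-0.931, -0.365, -0.001], [-0.365, 0.931, 0.0], [0.001, 0.0, -1.0]] F [-0.3  0.1 -0.3] open 0.697 q [-0.59  0.01  2.01 -0.    1.12 -2.54]
target [0.5197 0.217  0.13  ] r 0.563 units [-6.26 12.56  0.17]
```

Call:
{"name": "send_rows", "arguments": {"translation": [[-0.8, 0.8, 0], [-0.8, 1, 0], [-0.8, 1, 0], [-0.8, 1, 0], [-0.8, 1, 0]], "rotation": [[0, 0, 0], [0, 0, 0], [0, 0, 0], [0, 0, 0], [0, 0, 0]], "grip": [55, 55, 55, 55, 55]}}

```text
time: 38.12
eef_pos: [0.5419, -0.0247, 0.1351]
tcp_rot: [-0.184, 0.983, -0.0, -0.0]
contact_force: [0.2, -0.5, -0.9]
opening: 0.695
```

Call:
{"name": "send_rows", "arguments": {"translation": [[-0.8, 1, 0], [-0.8, 1, 0], [-0.67, 1, 0], [0, 1, 0], [0, 1, 0]], "rotation": [[0, 0, 0], [0, 0, 0], [0, 0, 0], [0, 0, 0], [0, 0, 0]], "grip": [55, 55, 55, 55, 55]}}

```text
time: 38.75
eef_pos: [0.5505, 0.1395, 0.1349]
tcp_rot: [-0.185, 0.983, -0.0, -0.001]
contact_force: [-0.7, 0.3, -0.4]
opening: 0.694
```

Call:
{"name": "send_rows", "arguments": {"translation": [[0, 1, 0], [0, 1, 0], [0, 0.7, 0.4], [0, 0, 1], [0, 0, 1]], "rotation": [[0, 0, 0], [0, 0, 0], [0, 0, 0], [0, 0, 0], [0, 0, 0]], "grip": [55, 55, 55, 55, 55]}}

```text
time: 39.38
eef_pos: [0.5212, 0.2147, 0.0618]
tcp_rot: [-0.185, 0.983, -0.0, -0.0]
contact_force: [0.4, -1.1, 0.4]
opening: 0.695
```

Call:
{"name": "send_rows", "arguments": {"translation": [[0, 0, 0], [0, 0, 0]], "rotation": [[0, 0, 0], [0, 0, 0]], "grip": [55, 55]}}

```text
time: 39.62
eef_pos: [0.5221, 0.2147, 0.0639]
tcp_rot: [-0.185, 0.983, -0.0, 0.0]
contact_force: [0.3, 0.3, 0.2]
opening: 0.694
```

```bash
python3 - <<'E'
from h import *
st();tilt();go([-.0578,.0035,.0007])
E
```

```text
t 39.62 p [0.5221 0.2147 0.0639] rotmat [[-0.932, -0.363, 0.001], [-0.363, 0.932, -0.0], [-0.001, -0.0, -1.0]] F [0.3 0.3 0.2] open 0.694 q [ 0.21  0.2   1.95 -0.    0.99 -1.73]
y-axis yaw 111.29 z [ 0.001 -0.    -1.   ]
target [0.5202 0.2166 0.0007] r 0.563 units [0.04 0.08 2.11]
```

Call:
{"name": "send_rows", "arguments": {"translation": [[0.04, 0.08, 0.6], [0, 0, 0.6], [0, 0, 0.5], [0, 0, 0.2], [0, 0, 0.2]], "rotation": [[0, 0, 0], [0, 0, 0], [0, 0, 0], [0, 0, 0], [0, 0, 0]], "grip": [55, 55, 55, 55, 55]}}

```text
time: 40.25
eef_pos: [0.5196, 0.2167, -0.0]
tcp_rot: [-0.185, 0.983, -0.0, 0.0]
contact_force: [-0.1, -0.5, -1.2]
opening: 0.695
```

Call:
{"name": "send_rows", "arguments": {"translation": [[0, 0, 0], [0, 0, 0]], "rotation": [[0, 0, 0], [0, 0, 0]], "grip": [55, 55]}}

```text
time: 40.5
eef_pos: [0.5199, 0.2168, 0.001]
tcp_rot: [-0.185, 0.983, 0.0, 0.001]
contact_force: [1.1, 0.4, 0.1]
opening: 0.694
```

```bash
python3 - <<'E'
from h import *
st();tilt();go([-.0578,.0035,.0007])
E
```

```text
t 40.5 p [0.5199 0.2168 0.001 ] rotmat [[-0.932, -0.364, 0.001], [-0.364, 0.932, 0.0], [-0.001, -0.0, -1.0]] F [1.1 0.4 0.1] open 0.694 q [ 0.22  0.29  1.97  0.    0.87 -1.73]
y-axis yaw 111.32 z [ 0.001  0.    -1.   ]
target [0.5202 0.2166 0.0007] r 0.563 units [-0.   -0.01  0.01]
```

Call:
{"name": "send_rows", "arguments": {"translation": [[0, 0, 0], [0, 0, 0], [0, 0, 0], [0, 0, 0], [0, 0, -0.5]], "rotation": [[0, 0, 0], [0, 0, 0], [0, 0, 0], [0, 0, 0], [0, 0, 0]], "grip": [64, 74, 74, 74, 74]}}

```text
time: 41.12
eef_pos: [0.5182, 0.2164, 0.0147]
tcp_rot: [-0.185, 0.983, -0.0, -0.002]
contact_force: [0.8, 0.1, -1.2]
opening: 0.864
```

Call:
{"name": "send_rows", "arguments": {"translation": [[0, 0, -1], [0, 0, -1], [0, 0, -1], [0, 0, -1], [0, 0, -1]], "rotation": [[0, 0, 0], [0, 0, 0], [0, 0, 0], [0, 0, 0], [0, 0, 0]], "grip": [74, 74, 74, 74, 74]}}

```text
time: 41.75
eef_pos: [0.5195, 0.2168, 0.1677]
tcp_rot: [-0.185, 0.983, 0.0, 0.001]
contact_force: [-0.5, 0.3, 0.0]
opening: 0.863
```

Call:
{"name": "send_rows", "arguments": {"translation": [[0.9, -1, -1], [0.9, -1, -0.4], [0, -1, 0], [0, -1, 0], [0, -1, 0]], "rotation": [[0, 0, 0], [0, 0, 0], [0, 0, 0], [0, 0, 0], [0, 0, 0]], "grip": [76, 76, 76, 76, 76]}}

```text
time: 42.38
eef_pos: [0.524, 0.0564, 0.2089]
tcp_rot: [-0.185, 0.983, -0.0, 0.001]
contact_force: [0.5, -0.0, 0.2]
opening: 0.891
```

```bash
python3 - <<'E'
from h import *
st();print(own(ctrl.get_state()['eef_pos']));dishes(z=.0355,save='w16.npz');go([-.345,-.533,.2])
E
```

```text
t 42.38 p [0.524  0.0564 0.2089] rotmat [[-0.932, -0.363, 0.002], [-0.363, 0.932, -0.0], [-0.002, -0.001, -1.0]] F [ 0.5 -0.   0.2] open 0.891 q [-0.09 -0.05  1.93  0.    1.26 -2.03]
[-0.11241185 -0.14710486  0.20887961]
dish own fit [ 90.3 118.3] r 98.5 encl 99.2 107.9 118.2 bbox (416, 302, 144, 92) world [0.6165 0.3773 0.    ]
dish own fit [111.5 -90.9] r 87.9 encl 115.0 -92.1 96.5 bbox (278, 302, 107, 110) world [0.7122 0.1901 0.    ]
dish own fit [-57.   96.4] r 26.3 encl -57.6 96.2 27.9 bbox (485, 204, 50, 48) world [0.4872 0.3034 0.    ]
dish own fit [-57.3   5.1] r 26.8 encl -57.9 4.9 27.9 bbox (397, 204, 52, 48) world [0.5201 0.2182 0.    ]
target [ 0.4475 -0.3876  0.2   ] r 0.592 units [  7.73 -12.77   0.33]
```

Call:
{"name": "send_rows", "arguments": {"translation": [[0.3, -1, 0], [0.3, -1, 0], [0.3, -1, 0], [0.6, -1, 0], [0.7, -1, 0]], "rotation": [[0, 0, 0], [0, 0, 0], [0, 0, 0], [0, 0, 0], [0, 0, 0]], "grip": [76, 76, 76, 76, 76]}}

```text
time: 43.05
eef_pos: [0.5166, -0.1072, 0.2085]
tcp_rot: [-0.185, 0.983, -0.0, 0.001]
contact_force: [-0.3, 0.1, -0.4]
opening: 0.89
```

Call:
{"name": "send_rows", "arguments": {"translation": [[0.7, -1, 0], [0.7, -1, 0], [0.7, -1, 0], [0.7, -1, 0], [0.7, -1, 0]], "rotation": [[0, 0, 0], [0, 0, 0], [0, 0, 0], [0, 0, 0], [0, 0, 0]], "grip": [76, 76, 76, 76, 76]}}

```text
time: 43.68
eef_pos: [0.4732, -0.2852, 0.2086]
tcp_rot: [-0.185, 0.983, -0.0, 0.0]
contact_force: [-0.5, -0.6, 0.1]
opening: 0.887
```

Call:
{"name": "send_rows", "arguments": {"translation": [[0.7, -1, 0], [0.7, -1, 0.95], [0.6, -0.75, 1], [0, 0, 1], [0, 0, 0]], "rotation": [[0, 0, 0], [0, 0, 0], [0, 0, 0], [0, 0, 0], [0, 0, 0]], "grip": [76, 76, 76, 76, 76]}}

```text
time: 44.3
eef_pos: [0.4461, -0.3815, 0.1167]
tcp_rot: [-0.185, 0.983, 0.003, -0.001]
contact_force: [0.1, -0.3, 0.5]
opening: 0.892
```

```bash
python3 - <<'E'
from h import *
st();tilt();print(own(ctrl.get_state()['eef_pos']));dishes(z=.0075,save='w17.npz');go([-.33,-.5335,-.029])
E
```

```text
t 44.3 p [ 0.4461 -0.3815  0.1167] rotmat [[-0.932, -0.363, -0.004], [-0.363, 0.932, 0.004], [0.002, 0.005, -1.0]] F [ 0.1 -0.3  0.5] open 0.892 q [-0.88  0.18  1.86  0.    1.1  -2.82]
y-axis yaw 111.27 z [-0.004  0.004 -1.   ]
[-0.34408386 -0.52677174  0.11674395]
dish own fit [-330.  -534.4] r 28.2 encl -330.0 -534.4 28.5 bbox (234, 179, 68, 63) world [ 0.462  -0.3835  0.    ]
target [ 0.4616 -0.3826 -0.029 ] r 0.6 units [-0.45 -0.19  4.93]
```

Joint 6 is near its limit here, so I'll yaw 10° away before going on.

Call:
{"name": "send_rows", "arguments": {"translation": [[0, 0, 0], [0, 0, 0], [0, 0, 0], [0, 0, 0]], "rotation": [[0, 0, 1], [0, 0, 1], [0, 0, 1], [0, 0, 0]], "grip": [76, 76, 76, 76]}}

```text
time: 44.85
eef_pos: [0.4487, -0.3835, 0.1216]
tcp_rot: [-0.056, 0.998, -0.002, 0.001]
contact_force: [0.7, 1.0, -0.0]
opening: 0.89
```

```bash
python3 - <<'E'
from h import *
st();tilt();print(own(ctrl.get_state()['eef_pos']));dishes(z=.0075,save='w17.npz');go([-.33,-.5342,-.029])
E
```

```text
t 44.85 p [ 0.4487 -0.3835  0.1216] rotmat [[-0.994, -0.112, 0.003], [-0.112, 0.994, -0.003], [-0.002, -0.003, -1.0]] F [ 0.7  1.  -0. ] open 0.89 q [-0.88  0.18  1.86  0.    1.1  -2.56]
y-axis yaw 96.42 z [ 0.003 -0.003 -1.   ]
[-0.34233995 -0.529581    0.12158688]
dish own fit [-329.9 -534.3] r 28.2 encl -329.9 -534.4 28.5 bbox (243, 177, 67, 62) world [ 0.462  -0.3834  0.    ]
target [ 0.4619 -0.3833 -0.029 ] r 0.6 units [-0.43 -0.03  5.01]
```

Call:
{"name": "send_rows", "arguments": {"translation": [[-0.43, -0.03, 1], [0, 0, 1], [0, 0, 1], [0, 0, 1], [0, 0, 0]], "rotation": [[0, 0, 0], [0, 0, 0], [0, 0, 0], [0, 0, 0], [0, 0, 0]], "grip": [76, 76, 76, 76, 76]}}

```text
time: 45.52
eef_pos: [0.4593, -0.3808, -0.003]
tcp_rot: [-0.056, 0.998, 0.002, -0.002]
contact_force: [-0.2, -1.0, 0.1]
opening: 0.891
```

```bash
python3 - <<'E'
from h import *
st();go([-.33,-.5342,-.029])
E
```

```text
t 45.52 p [ 0.4593 -0.3808 -0.003 ] rotmat [[-0.994, -0.111, -0.003], [-0.111, 0.994, 0.004], [0.003, 0.004, -1.0]] F [-0.2 -1.   0.1] open 0.891 q [-0.86  0.36  1.89  0.    0.9  -2.54]
target [ 0.4619 -0.3833 -0.029 ] r 0.6 units [-0.08 -0.1   0.87]
```

Call:
{"name": "send_rows", "arguments": {"translation": [[0, 0, 0.4], [0, 0, 0.3], [0, 0, 0.2], [0, 0, 0.07], [0, 0, 0]], "rotation": [[0, 0, 0], [0, 0, 0], [0, 0, 0], [0, 0, 0], [0, 0, 0]], "grip": [76, 76, 76, 76, 76]}}

```text
time: 46.15
eef_pos: [0.4604, -0.3825, -0.0301]
tcp_rot: [-0.055, 0.998, -0.0, 0.0]
contact_force: [0.5, -0.3, 0.2]
opening: 0.892
```

```bash
python3 - <<'E'
from h import *
st();go([-.33,-.5342,-.029])
E
```

```text
t 46.15 p [ 0.4604 -0.3825 -0.0301] rotmat [[-0.994, -0.11, 0.0], [-0.11, 0.994, -0.0], [-0.0, -0.0, -1.0]] F [ 0.5 -0.3  0.2] open 0.892 q [-0.86  0.41  1.89  0.    0.84 -2.54]
target [ 0.4619 -0.3833 -0.029 ] r 0.6 units [-0.04 -0.03 -0.04]
```

Call:
{"name": "send_rows", "arguments": {"translation": [[-0.03, -0.02, 0], [0, 0, 0], [0, 0, 0], [0, 0, 0], [0, 0, 0]], "rotation": [[0, 0, 0], [0, 0, 0], [0, 0, 0], [0, 0, 0], [0, 0, 0]], "grip": [66, 55, 55, 55, 55], "squeeze": 30}}

```text
time: 46.78
eef_pos: [0.462, -0.3836, -0.0293]
tcp_rot: [-0.055, 0.998, -0.001, 0.001]
contact_force: [0.4, -0.2, 4.9]
opening: 0.693
```

Call:
{"name": "send_rows", "arguments": {"translation": [[0, 0, -0.3], [0, 0, -1], [0, 0, -1], [0, 0, -1], [0, 0, -1]], "rotation": [[0, 0, 0], [0, 0, 0], [0, 0, 0], [0, 0, 0], [0, 0, 0]], "grip": [55, 55, 55, 55, 55]}}

```text
time: 47.4
eef_pos: [0.4607, -0.3822, 0.0991]
tcp_rot: [-0.055, 0.998, 0.001, -0.001]
contact_force: [-0.0, -0.7, -0.6]
opening: 0.692
```

Call:
{"name": "send_rows", "arguments": {"translation": [[0, 0, -1], [-0.5, 0.8, -0.2], [-0.5, 0.8, 0], [-0.5, 0.8, 0], [0, 0, 0]], "rotation": [[0, 0, 0], [0, 0, 0], [0, 0, 0], [0, 0, 0], [0, 0, 0]], "grip": [55, 55, 55, 55, 55]}}

```text
time: 48.02
eef_pos: [0.4981, -0.3044, 0.1341]
tcp_rot: [-0.056, 0.998, 0.001, -0.001]
contact_force: [0.3, 0.5, -0.4]
opening: 0.689
```

```bash
python3 -c "
from h import *
st()"
```

```text
t 48.02 p [ 0.4981 -0.3044  0.1341] rotmat [[-0.994, -0.113, -0.001], [-0.113, 0.994, 0.001], [0.001, 0.001, -1.0]] F [ 0.3  0.5 -0.4] open 0.689 q [-0.72  0.15  1.86 -0.    1.13 -2.41]
```

Call:
{"name": "send_rows", "arguments": {"translation": [[0, 0.5, 0], [0, 0.5, 0], [0, 0.5, 0], [0, 0, 0], [0, 0, 0]], "rotation": [[0, 0, -1], [0, 0, -1], [0, 0, -1], [0, 0, 0], [0, 0, 0]], "grip": [55, 55, 55, 55, 55]}}

```text
time: 48.65
eef_pos: [0.4892, -0.2632, 0.1348]
tcp_rot: [-0.184, 0.983, -0.0, -0.0]
contact_force: [-0.4, -0.1, -1.3]
opening: 0.695
```

```bash
python3 hand.py; python3 -c "
from h import *
st();tilt();go([-.0578,-.0865,.134])"
```

```text
tcp own [-260.9 -432.3  134.8]
dish own fit [-261.6 -431.6] r 26.6 encl -262.6 -431.9 27.5 bbox (215, 233, 125, 103) world [ 0.4884 -0.2628  0.    ]
t 48.7 p [ 0.4893 -0.2633  0.1348] rotmat [[-0.932, -0.362, -0.0], [-0.362, 0.932, -0.0], [0.0, -0.0, -1.0]] F [ 1.2  0.6 -0. ] open 0.694 q [-0.68  0.09  1.93 -0.    1.12 -2.62]
y-axis yaw 111.22 z [-0. -0. -1.]
target [0.5529 0.1327 0.134 ] r 0.569 units [-6.75 11.54  0.02]
```

Call:
{"name": "send_rows", "arguments": {"translation": [[-0.8, 1, 0], [-0.8, 1, 0], [-0.8, 1, 0], [-0.8, 1, 0], [-0.8, 1, 0]], "rotation": [[0, 0, 0], [0, 0, 0], [0, 0, 0], [0, 0, 0], [0, 0, 0]], "grip": [55, 55, 55, 55, 55]}}

```text
time: 49.32
eef_pos: [0.5473, -0.0786, 0.1349]
tcp_rot: [-0.184, 0.983, -0.0, 0.0]
contact_force: [0.8, 0.7, -0.4]
opening: 0.694
```

Call:
{"name": "send_rows", "arguments": {"translation": [[-0.8, 1, 0], [-0.8, 1, 0], [-0.8, 1, 0], [-0.35, 1, 0], [0, 1, 0]], "rotation": [[0, 0, 0], [0, 0, 0], [0, 0, 0], [0, 0, 0], [0, 0, 0]], "grip": [55, 55, 55, 55, 55]}}

```text
time: 49.95
eef_pos: [0.5698, 0.0913, 0.1348]
tcp_rot: [-0.185, 0.983, -0.0, 0.0]
contact_force: [1.0, -0.6, -0.3]
opening: 0.694
```

Call:
{"name": "send_rows", "arguments": {"translation": [[0, 1, 0], [0, 0.54, 0.4], [0, 0, 1], [0, 0, 1], [0, 0, 0]], "rotation": [[0, 0, 0], [0, 0, 0], [0, 0, 0], [0, 0, 0], [0, 0, 0]], "grip": [55, 55, 55, 55, 55]}}

```text
time: 50.58
eef_pos: [0.5496, 0.133, 0.0592]
tcp_rot: [-0.184, 0.983, 0.0, -0.004]
contact_force: [-0.4, -0.7, -0.2]
opening: 0.692
```

Call:
{"name": "send_rows", "arguments": {"translation": [[0, 0, 0], [0, 0, 0]], "rotation": [[0, 0, 0], [0, 0, 0]], "grip": [55, 55]}}

```text
time: 50.82
eef_pos: [0.5536, 0.1335, 0.0645]
tcp_rot: [-0.185, 0.983, -0.0, 0.001]
contact_force: [0.7, -0.3, 0.5]
opening: 0.69
```

```bash
python3 - <<'E'
from h import *
st();tilt();go([-.0578,-.0865,.0005])
E
```

```text
t 50.83 p [0.5536 0.1335 0.0645] rotmat [[-0.932, -0.363, 0.003], [-0.363, 0.932, 0.0], [-0.003, -0.001, -1.0]] F [ 0.7 -0.3  0.5] open 0.69 q [ 0.06  0.21  1.94 -0.    0.99 -1.88]
y-axis yaw 111.29 z [ 0.003  0.    -1.   ]
target [5.529e-01 1.327e-01 5.000e-04] r 0.569 units [ 0.04 -0.01  2.13]
```

Call:
{"name": "send_rows", "arguments": {"translation": [[0.03, -0.01, 0.6], [0, 0, 0.6], [0, 0, 0.5], [0, 0, 0.2], [0, 0, 0.2]], "rotation": [[0, 0, 0], [0, 0, 0], [0, 0, 0], [0, 0, 0], [0, 0, 0]], "grip": [55, 55, 55, 55, 55]}}

```text
time: 51.45
eef_pos: [0.5518, 0.1332, -0.0002]
tcp_rot: [-0.185, 0.983, 0.0, 0.0]
contact_force: [-5.1, 0.8, 24.7]
opening: 0.693
```

Call:
{"name": "send_rows", "arguments": {"translation": [[0, 0, 0], [0, 0, 0], [0, 0, 0]], "rotation": [[0, 0, 0], [0, 0, 0], [0, 0, 0]], "grip": [55, 55, 55]}}

```text
time: 51.82
eef_pos: [0.5518, 0.1332, 0.0001]
tcp_rot: [-0.185, 0.983, -0.0, 0.0]
contact_force: [-0.1, 0.5, -0.3]
opening: 0.691
```

```bash
python3 - <<'E'
from h import *
st();tilt();go([-.0578,-.0865,.0005])
E
```

```text
t 51.83 p [5.518e-01 1.332e-01 1.000e-04] rotmat [[-0.932, -0.363, 0.001], [-0.363, 0.932, 0.0], [-0.001, -0.0, -1.0]] F [-0.1  0.5 -0.3] open 0.691 q [ 0.06  0.3   1.96  0.    0.88 -1.88]
y-axis yaw 111.31 z [ 0.001  0.    -1.   ]
target [5.529e-01 1.327e-01 5.000e-04] r 0.569 units [-0.03 -0.03 -0.01]
```

Call:
{"name": "send_rows", "arguments": {"translation": [[-0.02, -0.02, 0], [0, 0, 0], [0, 0, 0], [0, 0, 0], [0, 0, -0.5]], "rotation": [[0, 0, 0], [0, 0, 0], [0, 0, 0], [0, 0, 0], [0, 0, 0]], "grip": [60, 66, 74, 74, 74]}}

```text
time: 52.45
eef_pos: [0.5509, 0.1327, 0.014]
tcp_rot: [-0.185, 0.983, 0.0, -0.002]
contact_force: [0.5, -0.3, 0.7]
opening: 0.868
```

Call:
{"name": "send_rows", "arguments": {"translation": [[0, 0, -1], [0, 0, -1], [0, 0, -1], [0, 0, -1], [0, 0, -1]], "rotation": [[0, 0, 0], [0, 0, 0], [0, 0, 0], [0, 0, 0], [0, 0, 0]], "grip": [74, 74, 74, 74, 74]}}

```text
time: 53.08
eef_pos: [0.5524, 0.1328, 0.1672]
tcp_rot: [-0.185, 0.983, -0.0, 0.001]
contact_force: [-0.2, 0.1, -0.6]
opening: 0.867
```

Call:
{"name": "send_rows", "arguments": {"translation": [[1, 1, -1], [1, 1, -1], [0, 1, 0], [0, 0, 0], [0, 0, 0]], "rotation": [[0, 0, 0], [0, 0, 0], [0, 0, 0], [0, 0, 0], [0, 0, 0]], "grip": [42, 42, 42, 42, 42]}}

```text
time: 53.7
eef_pos: [0.4637, 0.1945, 0.2251]
tcp_rot: [-0.185, 0.983, -0.0, 0.0]
contact_force: [0.3, 0.8, 0.2]
opening: 0.493
```

```bash
python3 - <<'E'
from h import *
st();print(own(ctrl.get_state()['eef_pos']));dishes(z=.0355,save='w18.npz')
d=np.load('w18.npz');i=d['i'];cv2.imwrite('pics/w18.png',cv2.resize(i[160:290,130:460],None,fx=2.4,fy=2.4,interpolation=cv2.INTER_CUBIC))
E
```

```text
t 53.7 p [0.4637 0.1945 0.2251] rotmat [[-0.931, -0.364, 0.0], [-0.364, 0.931, -0.0], [-0.0, -0.001, -1.0]] F [0.3 0.8 0.2] open 0.493 q [ 0.2  -0.12  1.96 -0.    1.3  -1.75]
[-0.1184071   0.00342294  0.22514124]
dish own fit [ 51.3 163.6] r 40.4 encl 55.9 161.9 55.1 bbox (369, 298, 80, 36) world [0.5637 0.4054 0.    ]
dish own fit [109.1   4.4] r 91.5 encl 115.2 3.9 98.7 bbox (216, 298, 125, 104) world [0.6753 0.2781 0.    ]
dish own fit [  52.5 -155.7] r 40.6 encl 56.4 -154.1 55.2 bbox (108, 298, 80, 36) world [0.6808 0.1083 0.    ]
dish own fit [-56.8  95.8] r 27.1 encl -56.9 95.9 27.9 bbox (337, 205, 50, 46) world [0.4876 0.3029 0.    ]
dish own fit [-57.    4.4] r 27.7 encl -57.8 4.4 28.4 bbox (254, 204, 51, 47) world [0.5206 0.2177 0.    ]
dish own fit [-58.1 -85.3] r 27.6 encl -58.4 -85.1 28.2 bbox (172, 204, 51, 46) world [0.5522 0.1338 0.    ]
dish own fit [-148.5   64.4] r 31.4 encl -147.4 63.3 33.8 bbox (316, 114, 38, 62) world [0.4136 0.2403 0.    ]
```

View pics/w18.png

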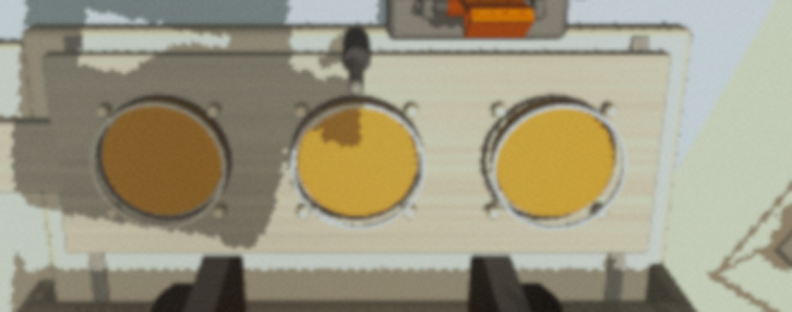

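The three dishes sit between their pins. Dish a (right) is 1 to 1.5 mm toward +y, close to its rear-left pin, so I'll re-centre it with a light squeeze in place.

Call:
{"name": "send_rows", "arguments": {"translation": [[-1, 1, 1], [-1, 1, 1], [0, 1, 1], [0, 0, 0.5], [0, 0, 0]], "rotation": [[0, 0, 0], [0, 0, 0], [0, 0, 0], [0, 0, 0], [0, 0, 0]], "grip": [74, 74, 74, 74, 74]}}

```text
time: 54.38
eef_pos: [0.4864, 0.2991, 0.1182]
tcp_rot: [-0.185, 0.983, -0.001, -0.002]
contact_force: [-0.6, 0.3, 0.2]
opening: 0.865
```

Call:
{"name": "send_rows", "arguments": {"translation": [[0, 0, 0], [0, 0, 0]], "rotation": [[0, 0, 0], [0, 0, 0]], "grip": [74, 74]}}

```text
time: 54.62
eef_pos: [0.4881, 0.3, 0.1215]
tcp_rot: [-0.184, 0.983, 0.0, 0.001]
contact_force: [0.9, 0.9, -0.5]
opening: 0.866
```

```bash
python3 - <<'E'
from h import *
st();tilt();go([-.058,.0935,.0005])
E
```

```text
t 54.62 p [0.4881 0.3    0.1215] rotmat [[-0.932, -0.362, 0.003], [-0.362, 0.932, 0.001], [-0.003, -0.0, -1.0]] F [ 0.9  0.9 -0.5] open 0.866 q [ 0.37  0.14  1.9  -0.    1.1  -1.57]
y-axis yaw 111.24 z [ 0.003  0.001 -1.   ]
target [0.4873 0.3003 0.0005] r 0.572 units [0.03 0.02 4.03]
```

Call:
{"name": "send_rows", "arguments": {"translation": [[0.02, 0, 1], [0, 0, 1], [0, 0, 1], [0, 0, 0.5], [0, 0, 0.35]], "rotation": [[0, 0, 0], [0, 0, 0], [0, 0, 0], [0, 0, 0], [0, 0, 0]], "grip": [74, 74, 74, 74, 74]}}

```text
time: 55.25
eef_pos: [0.4869, 0.3003, 0.0046]
tcp_rot: [-0.185, 0.983, 0.0, 0.001]
contact_force: [-0.9, -0.3, 0.3]
opening: 0.866
```

Call:
{"name": "send_rows", "arguments": {"translation": [[0, 0, 0.13], [0, 0, 0], [0, 0, 0]], "rotation": [[0, 0, 0], [0, 0, 0], [0, 0, 0]], "grip": [74, 74, 74]}}

```text
time: 55.62
eef_pos: [0.487, 0.3005, 0.0014]
tcp_rot: [-0.185, 0.983, 0.0, 0.001]
contact_force: [0.3, 0.1, 1.5]
opening: 0.867
```

```bash
python3 - <<'E'
from h import *
st();tilt();go([-.058,.0935,.0005])
E
```

```text
t 55.62 p [0.487  0.3005 0.0014] rotmat [[-0.932, -0.364, 0.002], [-0.364, 0.932, 0.001], [-0.002, -0.0, -1.0]] F [0.3 0.1 1.5] open 0.867 q [ 0.38  0.31  1.95 -0.    0.88 -1.57]
y-axis yaw 111.32 z [ 0.002  0.001 -1.   ]
target [0.4873 0.3003 0.0005] r 0.572 units [-0.01 -0.01  0.03]
```

Call:
{"name": "send_rows", "arguments": {"translation": [[0, 0, 0], [0, 0, 0], [0, 0, 0], [0, 0, 0], [0, 0, 0]], "rotation": [[0, 0, 0], [0, 0, 0], [0, 0, 0], [0, 0, 0], [0, 0, 0]], "grip": [66, 57, 57, 57, 57], "squeeze": 20}}

```text
time: 56.25
eef_pos: [0.4869, 0.3005, 0.0013]
tcp_rot: [-0.185, 0.983, 0.0, 0.001]
contact_force: [-0.7, -0.7, 5.5]
opening: 0.698
```

Call:
{"name": "send_rows", "arguments": {"translation": [[0, 0, 0], [0, 0, 0], [0, 0, 0], [0, 0, 0], [0, 0, -0.5]], "rotation": [[0, 0, 0], [0, 0, 0], [0, 0, 0], [0, 0, 0], [0, 0, 0]], "grip": [62, 68, 74, 74, 74]}}

```text
time: 56.88
eef_pos: [0.485, 0.2997, 0.0145]
tcp_rot: [-0.185, 0.983, -0.0, -0.002]
contact_force: [0.5, 0.2, 0.3]
opening: 0.867
```

Call:
{"name": "send_rows", "arguments": {"translation": [[0, 0, -1], [0, 0, -1], [0, 0, -1], [0, 0, -1], [0, 0, -1]], "rotation": [[0, 0, 0], [0, 0, 0], [0, 0, 0], [0, 0, 0], [0, 0, 0]], "grip": [74, 74, 74, 74, 74]}}

```text
time: 57.5
eef_pos: [0.4864, 0.3003, 0.1678]
tcp_rot: [-0.185, 0.983, 0.0, 0.001]
contact_force: [-0.1, -0.1, -0.3]
opening: 0.869
```

Call:
{"name": "send_rows", "arguments": {"translation": [[1, -1, -1], [1, -1, -1], [0, -1, 0], [0, 0, 0], [0, 0, 0]], "rotation": [[0, 0, 0], [0, 0, 0], [0, 0, 0], [0, 0, 0], [0, 0, 0]], "grip": [42, 42, 42, 42, 42]}}

```text
time: 58.12
eef_pos: [0.4629, 0.1949, 0.2257]
tcp_rot: [-0.185, 0.983, 0.0, 0.0]
contact_force: [-1.1, 0.8, -0.5]
opening: 0.493
```

```bash
python3 - <<'E'
from h import *
st();print(own(ctrl.get_state()['eef_pos']));dishes(z=.0355,save='w19.npz'); gog([-.0565,-.2055,.12]);
i,K,M=cam('top');hsv=cv2.cvtColor(i,cv2.COLOR_BGR2HSV)
m=cv2.inRange(hsv,(10,60,140),(28,255,255));m[:, :300]=0;m[:180]=0;m[:,400:]=0
print((m>0).sum())
E
```

```text
t 58.12 p [0.4629 0.1949 0.2257] rotmat [[-0.932, -0.363, 0.0], [-0.363, 0.932, 0.001], [-0.0, 0.0, -1.0]] F [-1.1  0.8 -0.5] open 0.493 q [ 0.2  -0.12  1.96  0.    1.3  -1.75]
[-0.11906481  0.00414928  0.22573129]
dish own fit [  50.1 -155. ] r 41.9 encl 56.6 -154.1 56.2 bbox (107, 299, 81, 35) world [0.6783 0.1081 0.    ]
dish own fit [ 51.3 163.3] r 39.5 encl 55.1 162.3 54.2 bbox (369, 298, 79, 36) world [0.5638 0.4051 0.    ]
dish own fit [110.2   5.6] r 90.9 encl 115.0 4.8 98.8 bbox (216, 298, 125, 104) world [0.6759 0.2796 0.    ]
dish own fit [-56.5  94.8] r 27.2 encl -56.3 95.0 27.9 bbox (335, 206, 50, 46) world [0.4882 0.3021 0.    ]
dish own fit [-56.8   4.4] r 27.7 encl -57.4 4.4 28.3 bbox (253, 205, 51, 47) world [0.5208 0.2178 0.    ]
dish own fit [-57.9 -85.4] r 27.6 encl -58.1 -85.3 28.3 bbox (171, 204, 51, 47) world [0.5524 0.1337 0.    ]
dish own fit [-148.1   63.9] r 31.5 encl -147.4 63.8 33.8 bbox (315, 114, 37, 63) world [0.4141 0.24   0.    ]
pad own [-0.1191  0.0044  0.2784] units [-2.08 -7.    5.28]
0
```

All dishes are within about 1 mm of their nests. Back to the knob with the same 15° lean.

Call:
{"name": "send_rows", "arguments": {"translation": [[0, -1, 0], [0, -1, 0], [-0.5, -1, 0], [-0.5, -1, 0], [-0.5, -1, 0]], "rotation": [[0, 0, 0], [0, 0, 0], [0, 0, 0], [0, 0, 0], [0, 0, 0]], "grip": [42, 42, 42, 42, 42]}}

```text
time: 58.85
eef_pos: [0.5601, 0.0714, 0.2249]
tcp_rot: [-0.186, 0.983, 0.0, -0.0]
contact_force: [0.2, -0.3, 0.6]
opening: 0.494
```

Call:
{"name": "send_rows", "arguments": {"translation": [[-0.5, -1, 0], [-0.08, -1, 0], [0, -0.48, 0], [0, 0, 0], [0, 0, 0]], "rotation": [[0, 0, 0], [0, 0, 0], [-1, 0, 0], [-1, 0, 0], [-1, 0, 0]], "grip": [42, 42, 42, 42, 42]}}

```text
time: 59.48
eef_pos: [0.6029, 0.009, 0.225]
tcp_rot: [-0.184, 0.974, 0.13, -0.025]
contact_force: [0.8, 0.3, 0.2]
opening: 0.495
```

Call:
{"name": "send_rows", "arguments": {"translation": [[0, 0, 0], [0, 0, 0]], "rotation": [[0, 0, 0], [0, 0, 0]], "grip": [42, 42]}}

```text
time: 59.72
eef_pos: [0.6027, 0.009, 0.2251]
tcp_rot: [-0.184, 0.974, 0.128, -0.024]
contact_force: [-0.3, -0.1, -0.5]
opening: 0.492
```

```bash
python3 - <<'E'
from h import *
st();tilt();print(own(ctrl.get_state()['eef_pos'])); go([-.0565,-.1925,.0205])
i,K,M=cam('wrist');hsv=cv2.cvtColor(i,cv2.COLOR_BGR2HSV); m=(cv2.inRange(hsv,(0,150,60),(6,255,255))|cv2.inRange(hsv,(174,150,60),(180,255,255)))
n,l,s,c=cv2.connectedComponentsWithStats(m)
for k in range(1,n):
  if s[k,4]>20: print(c[k],s[k,4],own(pix2z(K,M,c[k],.079)))
E
```

```text
t 59.73 p [0.6027 0.009  0.2251] rotmat [[-0.931, -0.352, -0.095], [-0.364, 0.9, 0.24], [0.001, 0.258, -0.966]] F [-0.3 -0.1 -0.5] open 0.492 q [-0.25  0.18  1.67  0.21  1.45 -2.24]
y-axis yaw 111.36 z [-0.095  0.24  -0.966]
[-0.05635027 -0.21983599  0.22506425]
target [0.5926 0.0344 0.0205] r 0.594 units [-0.   -0.88  6.82]
[556.67647059  40.08823529] 102 [-0.18790026  0.11585741  0.079     ]
[253.44715447 184.69105691] 123 [-0.05587229 -0.20389464  0.079     ]
```

Call:
{"name": "send_rows", "arguments": {"translation": [[0, -0.88, 1], [0, 0, 1], [0, 0, 1], [0, 0, 1], [0, 0, 1]], "rotation": [[0, 0, 0], [0, 0, 0], [0, 0, 0], [0, 0, 0], [0, 0, 0]], "grip": [42, 42, 42, 42, 42]}}

```text
time: 60.4
eef_pos: [0.5979, 0.0218, 0.0733]
tcp_rot: [-0.184, 0.974, 0.128, -0.024]
contact_force: [0.5, -0.5, 0.4]
opening: 0.492
```

Call:
{"name": "send_rows", "arguments": {"translation": [[0, 0, 0.6], [0, 0, 0.6], [0, 0, 0.4], [0, 0, 0.2], [0, 0, 0]], "rotation": [[0, 0, 0], [0, 0, 0], [0, 0, 0], [0, 0, 0], [0, 0, 0]], "grip": [42, 42, 42, 42, 42]}}

```text
time: 61.02
eef_pos: [0.593, 0.0336, 0.0215]
tcp_rot: [-0.183, 0.974, 0.128, -0.024]
contact_force: [0.1, -0.3, 0.8]
opening: 0.493
```

```bash
python3 - <<'E'
from h import *
st();go([-.0565,-.1925,.0205])
E
```

```text
t 61.02 p [0.593  0.0336 0.0215] rotmat [[-0.932, -0.351, -0.094], [-0.363, 0.9, 0.241], [0.0, 0.259, -0.966]] F [ 0.1 -0.3  0.8] open 0.493 q [-0.22  0.38  1.83  0.24  1.09 -2.29]
target [0.5926 0.0344 0.0205] r 0.594 units [0.   0.02 0.04]
```

Call:
{"name": "send_rows", "arguments": {"translation": [[0, 0, 0], [0, 0, 0], [0, 0, 0], [0, 0, 0]], "rotation": [[0, 0, 0], [0, 0, 0], [0, 0, 0], [0, 0, 0]], "grip": [30, 20, 20, 20], "squeeze": 45}}

```text
time: 61.52
eef_pos: [0.5931, 0.0346, 0.023]
tcp_rot: [-0.183, 0.974, 0.129, -0.024]
contact_force: [-2.5, 4.3, 5.2]
opening: 0.312
```

Call:
{"name": "send_rows", "arguments": {"translation": [[0, 0.05, -0.2], [0, 0.05, -0.2], [0, 0, 0]], "rotation": [[0, 0, 0], [0, 0, 0], [0, 0, 0]], "grip": [20, 20, 20]}}

```text
time: 61.9
eef_pos: [0.5916, 0.034, 0.033]
tcp_rot: [-0.183, 0.974, 0.129, -0.025]
contact_force: [-0.8, 4.3, -7.2]
opening: 0.316
```

```bash
python3 - <<'E'
from h import *
st();print(gp())
E
```

```text
t 61.9 p [0.5916 0.034  0.033 ] rotmat [[-0.931, -0.351, -0.097], [-0.364, 0.9, 0.242], [0.002, 0.26, -0.966]] F [-0.8  4.3 -7.2] open 0.316 q [-0.22  0.36  1.83  0.24  1.11 -2.29]
[-0.05743988 -0.20635826  0.08414315]
```

Call:
{"name": "send_rows", "arguments": {"translation": [[-0.3, 0, 0], [-0.4, 0, 0], [-0.4, 0, 0], [-0.4, 0, 0], [-0.4, 0, 0]], "rotation": [[0, 0, 0], [0, 0, 0], [0, 0, 0], [0, 0, 0], [0, 0, 0]], "grip": [20, 20, 20, 20, 20]}}

```text
time: 62.52
eef_pos: [0.6441, 0.0546, 0.0328]
tcp_rot: [-0.184, 0.974, 0.129, -0.027]
contact_force: [-7.0, 3.2, -3.8]
opening: 0.314
```

Call:
{"name": "send_rows", "arguments": {"translation": [[-0.4, 0, 0], [-0.4, 0, 0], [-0.4, 0, 0], [-0.4, 0, 0], [-0.3, 0, 0]], "rotation": [[0, 0, 0], [0, 0, 0], [0, 0, 0], [0, 0, 0], [0, 0, 0]], "grip": [20, 20, 20, 20, 20]}}

```text
time: 63.15
eef_pos: [0.6976, 0.0755, 0.0328]
tcp_rot: [-0.184, 0.974, 0.129, -0.027]
contact_force: [-3.5, 5.2, -7.0]
opening: 0.317
```

Call:
{"name": "send_rows", "arguments": {"translation": [[-0.2, 0, 0], [0, 0, 0], [0, 0, 0]], "rotation": [[0, 0, 0], [0, 0, 0], [0, 0, 0]], "grip": [20, 20, 20]}}

```text
time: 63.52
eef_pos: [0.7043, 0.0781, 0.0324]
tcp_rot: [-0.183, 0.974, 0.129, -0.025]
contact_force: [-0.8, 4.8, -6.7]
opening: 0.314
```

```bash
python3 - <<'E'
from h import *
st();print(gp())
E
```

```text
t 63.52 p [0.7043 0.0781 0.0324] rotmat [[-0.932, -0.351, -0.096], [-0.364, 0.9, 0.242], [0.001, 0.26, -0.966]] F [-0.8  4.8 -6.7] open 0.314 q [-0.12  0.58  1.53  0.25  1.18 -2.18]
[ 0.063507   -0.20622253  0.08360776]
```

Travel is 120.9 mm. Lower the pin and test for engagement with a small wiggle.

Call:
{"name": "send_rows", "arguments": {"translation": [[0, -0.05, 0.2], [0, -0.05, 0.2], [0, 0, 0]], "rotation": [[0, 0, 0], [0, 0, 0], [0, 0, 0]], "grip": [20, 20, 20]}}

```text
time: 63.9
eef_pos: [0.7057, 0.0786, 0.0231]
tcp_rot: [-0.183, 0.974, 0.129, -0.023]
contact_force: [-1.8, 5.8, -0.4]
opening: 0.315
```

Call:
{"name": "send_rows", "arguments": {"translation": [[0.12, 0, 0], [0, 0, 0]], "rotation": [[0, 0, 0], [0, 0, 0]], "grip": [20, 20]}}

```text
time: 64.15
eef_pos: [0.7038, 0.0778, 0.0231]
tcp_rot: [-0.183, 0.974, 0.129, -0.021]
contact_force: [2.8, 7.6, -1.6]
opening: 0.316
```

Call:
{"name": "send_rows", "arguments": {"translation": [[-0.1, 0, 0], [0, 0, 0]], "rotation": [[0, 0, 0], [0, 0, 0]], "grip": [20, 20]}}

```text
time: 64.4
eef_pos: [0.7052, 0.0784, 0.0231]
tcp_rot: [-0.183, 0.974, 0.129, -0.023]
contact_force: [-2.9, 5.2, -0.7]
opening: 0.312
```

```bash
python3 - <<'E'
from h import *
st();print(gp())
E
```

```text
t 64.4 p [0.7052 0.0784 0.0231] rotmat [[-0.932, -0.351, -0.093], [-0.364, 0.899, 0.243], [-0.002, 0.26, -0.966]] F [-2.9  5.2 -0.7] open 0.312 q [-0.12  0.59  1.53  0.25  1.16 -2.18]
[ 0.06428648 -0.20624745  0.07431773]
```

Call:
{"name": "send_rows", "arguments": {"translation": [[0.03, 0, 0], [0, 0, 0], [0, 0, 0], [0, 0, -1], [0, 0, -1]], "rotation": [[0, 0, 0], [0, 0, 0], [0, 0, 0], [0, 0, 0], [0, 0, 0]], "grip": [42, 42, 42, 42, 42]}}

```text
time: 65.03
eef_pos: [0.7088, 0.0617, 0.0798]
tcp_rot: [-0.183, 0.974, 0.128, -0.024]
contact_force: [-0.3, -0.7, 0.8]
opening: 0.494
```

Call:
{"name": "send_rows", "arguments": {"translation": [[0, 0, -1], [0, 0, -1], [0, 0, -1], [0, 0, -1], [0, 0, -1]], "rotation": [[0, 0, 0], [0, 0, 0], [0, 0, 0], [0, 0, 0], [0, 0, 0]], "grip": [42, 42, 42, 42, 42]}}

```text
time: 65.65
eef_pos: [0.7232, 0.0253, 0.2256]
tcp_rot: [-0.183, 0.974, 0.128, -0.024]
contact_force: [0.1, 0.4, -0.1]
opening: 0.488
```

Call:
{"name": "send_rows", "arguments": {"translation": [[0.5, 0, -0.5], [0.5, 0, -0.5], [0, 0, 0], [0, 0, 0]], "rotation": [[1, 0, 0], [1, 0, 0], [1, 0, 0], [0, 0, 0]], "grip": [60, 60, 60, 60]}}

```text
time: 66.15
eef_pos: [0.6972, 0.0101, 0.2547]
tcp_rot: [-0.186, 0.983, 0.0, 0.001]
contact_force: [0.8, -0.7, -0.9]
opening: 0.707
```

```bash
python3 - <<'E'
from h import *
st();tilt();print(own(ctrl.get_state()['eef_pos']))
i,K,M=cam('wrist');np.savez('w20.npz',i=i,K=K,M=M);hsv=cv2.cvtColor(i,cv2.COLOR_BGR2HSV); m=(cv2.inRange(hsv,(0,150,60),(6,255,255))|cv2.inRange(hsv,(174,150,60),(180,255,255)))
n,l,s,c=cv2.connectedComponentsWithStats(m)
for k in range(1,n):
  if s[k,4]>20: print(c[k],s[k,4],own(pix2z(K,M,c[k],.079)))
g=i[330:420,300:560]
# black tab search
b=cv2.inRange(hsv,(0,0,0),(180,255,45)); n,l,s,c=cv2.connectedComponentsWithStats(b)
for k in range(1,n):
  if s[k,4]>150: print('blk',s[k],c[k],own(pix2z(K,M,c[k],.199)))
print('tab pred px',proj(K,M,wld([.104,-.055,.199])))
for y in(-.07,-.04):print(proj(K,M,wld([.104,y,.205])))
E
```

```text
t 66.15 p [0.6972 0.0101 0.2547] rotmat [[-0.931, -0.365, 0.001], [-0.365, 0.931, 0.0], [-0.001, -0.0, -1.0]] F [ 0.8 -0.7 -0.9] open 0.707 q [-0.13  0.3   1.46  0.    1.38 -2.08]
y-axis yaw 111.4 z [ 0.001  0.    -1.   ]
[ 0.03215764 -0.25322767  0.2547002 ]
[ 14.94021739 174.24456522] 184 [ 0.03075751 -0.51748759  0.079     ]
[325.18446602 206.95145631] 103 [ 0.06477519 -0.20364459  0.079     ]
blk [520   0  32  34 499] [536.6753507   19.70140281] [-0.08911175 -0.10349654  0.199     ]
blk [312 186  25  31 349] [322.63323782 199.16618911] [ 0.01942865 -0.22237574  0.199     ]
blk [ 506  268   54   63 2547] [534.68708284 298.0961916 ] [ 0.0962981  -0.06084919  0.199     ]
blk [    0   272   560   148 33593] [279.81650939 373.75101956] [ 0.1676506  -0.25081735  0.199     ]
tab pred px [540.03660275 306.96421147]
[525.37339705 311.65853207]
[566.06112241 311.74162379]
```

The knob is at the same spot and height as at the start, so the pin is home in the rear hole. Now the guard tab.

Call:
{"name": "send_rows", "arguments": {"translation": [[-0.2, 1, 0], [-0.2, 1, 0], [-0.2, 1, 0], [-0.2, 1, 0], [-0.2, 1, 0]], "rotation": [[0, 0, 0], [0, 0, 0], [0, 0, 0], [0, 0, 0], [0, 0, 0]], "grip": [60, 60, 60, 60, 60]}}

```text
time: 66.82
eef_pos: [0.671, 0.1598, 0.2527]
tcp_rot: [-0.184, 0.983, 0.0, -0.001]
contact_force: [0.0, 0.2, -0.2]
opening: 0.699
```

Call:
{"name": "send_rows", "arguments": {"translation": [[0, 1, 0], [0, 0.55, 0], [0, 0, 0]], "rotation": [[0, 0, 0], [0, 0, 0], [0, 0, 0]], "grip": [60, 60, 60]}}

```text
time: 67.2
eef_pos: [0.6539, 0.2033, 0.2533]
tcp_rot: [-0.185, 0.983, -0.0, -0.0]
contact_force: [0.4, -1.3, 0.1]
opening: 0.702
```

```bash
python3 - <<'E'
from h import *
st();tilt();print(own(ctrl.get_state()['eef_pos']))
i,K,M=cam('wrist');np.savez('w21.npz',i=i,K=K,M=M);hsv=cv2.cvtColor(i,cv2.COLOR_BGR2HSV)
b=cv2.inRange(hsv,(0,0,0),(180,255,45)); n,l,s,c=cv2.connectedComponentsWithStats(b)
for k in range(1,n):
  if s[k,4]>150: print('blk',s[k],c[k],own(pix2z(K,M,c[k],.199)))
print('pred',proj(K,M,wld([.104,-.055,.199])),'tip',proj(K,M,wld([.115,-.055,.212])),'edge',proj(K,M,wld([.085,-.055,.177])))
go([.104,-.055,.148])
print(b[250:420:8,230:340:6]//255)
E
```

```text
t 67.2 p [0.6539 0.2033 0.2533] rotmat [[-0.931, -0.364, -0.001], [-0.364, 0.931, -0.0], [0.001, 0.0, -1.0]] F [ 0.4 -1.3  0.1] open 0.702 q [ 0.15  0.27  1.49 -0.    1.37 -1.79]
y-axis yaw 111.37 z [-0.001 -0.    -1.   ]
[ 0.06199943 -0.05739335  0.25329426]
blk [122 161  32  29 478] [139.19037657 173.78033473] [ 0.03152679 -0.14782812  0.199     ]
blk [263 237  35  40 556] [281.09172662 256.35791367] [ 0.0912833 -0.0544455  0.199    ]
blk [    0   272   560   148 33171] [284.76443279 375.737783  ] [ 0.19780416 -0.05105074  0.199     ]
blk [508 321  32  18 201] [521.92039801 328.04477612] [0.15164435 0.13016134 0.199     ]
blk [510 334  24  20 225] [522.40444444 342.65777778] [0.16517434 0.13355179 0.199     ]
pred [280.25298785 272.2889747 ] tip [280.29781363 295.42098828] edge [280.18535192 236.08797498]
target [0.6922 0.2208 0.148 ] r 0.727 units [-1.4   0.11  3.51]
[[0 0 0 0 0 0 0 1 1 0 1 0 0 0 0 0 0 0 0]
 [0 0 0 0 0 0 1 1 1 1 1 1 0 0 0 0 0 0 0]
 [0 0 0 0 0 0 1 1 1 1 0 0 0 0 0 0 0 0 0]
 [0 0 0 0 0 0 1 1 1 0 0 1 0 0 0 0 0 0 0]
 [0 0 0 0 0 0 0 0 0 0 1 0 0 0 0 0 0 0 0]
 [0 0 0 0 0 0 0 0 0 0 0 0 0 0 0 0 0 0 0]
 [0 0 0 0 0 0 0 0 0 0 0 0 0 0 0 0 0 0 0]
 [0 0 0 0 0 0 0 0 0 0 0 0 0 0 0 0 0 0 0]
 [0 0 0 0 0 0 0 0 0 0 0 0 0 0 0 0 0 0 0]
 [0 0 0 0 0 0 0 0 0 0 0 0 0 0 0 0 0 0 0]
 [0 0 0 0 0 0 0 0 0 0 0 0 0 0 0 0 0 0 0]
 [0 0 0 0 0 0 0 0 0 0 0 0 0 0 0 0 0 0 0]
 [0 0 0 0 0 0 0 0 0 0 0 0 0 0 0 0 0 0 0]
 [0 0 0 0 0 0 0 0 0 0 0 0 0 0 0 0 0 0 0]
 [0 0 0 0 0 0 0 0 0 0 0 0 0 0 0 0 0 0 0]
 [0 0 0 0 0 0 0 0 0 0 0 0 0 0 0 0 0 0 0]
 [0 0 0 0 0 0 0 0 0 0 0 0 0 0 0 0 0 0 0]
 [0 0 0 0 0 0 0 0 0 0 0 0 0 0 0 0 0 0 0]
 [0 0 0 0 0 0 0 0 0 0 0 0 0 0 0 0 0 0 0]
 [1 1 1 1 1 1 1 1 0 1 1 1 1 1 1 1 1 1 1]
 [1 1 1 1 1 1 1 1 1 1 1 1 1 1 1 1 1 1 1]
 [1 1 1 1 1 1 1 1 1 1 1 1 1 1 1 1 1 1 1]]
```

```bash
python3 - <<'E'
from h import *
d=np.load('w21.npz');i=d['i']
for r in range(226,312,4): print(r,i[r,276:288:4].tolist(), i[r,262].tolist())
E
```

```text
226 [[0, 79, 178], [0, 77, 176], [0, 79, 177]] [0, 79, 178]
230 [[0, 82, 174], [0, 81, 174], [0, 83, 174]] [0, 83, 174]
234 [[23, 33, 50], [22, 32, 48], [22, 33, 48]] [24, 36, 50]
238 [[22, 32, 45], [27, 35, 48], [24, 35, 46]] [25, 35, 47]
242 [[27, 36, 47], [27, 36, 45], [26, 34, 44]] [30, 38, 50]
246 [[28, 36, 45], [27, 34, 45], [28, 36, 46]] [29, 37, 46]
250 [[31, 39, 47], [29, 35, 43], [30, 37, 46]] [32, 40, 47]
254 [[30, 37, 43], [32, 41, 45], [31, 37, 44]] [33, 38, 47]
258 [[31, 40, 43], [30, 37, 43], [33, 40, 44]] [33, 41, 47]
262 [[33, 40, 45], [33, 39, 44], [35, 42, 44]] [36, 43, 46]
266 [[36, 43, 47], [35, 41, 44], [35, 42, 45]] [38, 45, 46]
270 [[39, 45, 46], [38, 43, 45], [39, 44, 44]] [37, 43, 45]
274 [[40, 45, 47], [40, 47, 49], [39, 45, 46]] [37, 43, 45]
278 [[42, 47, 48], [39, 44, 46], [39, 45, 45]] [41, 47, 47]
282 [[41, 46, 46], [41, 47, 48], [43, 47, 48]] [39, 48, 46]
286 [[44, 51, 49], [43, 48, 48], [43, 49, 48]] [42, 50, 49]
290 [[45, 51, 50], [44, 50, 49], [46, 51, 51]] [43, 48, 47]
294 [[45, 51, 50], [47, 53, 52], [47, 53, 51]] [53, 61, 59]
298 [[174, 195, 187], [173, 195, 186], [176, 195, 187]] [181, 200, 193]
302 [[181, 202, 193], [183, 202, 195], [183, 203, 195]] [181, 202, 193]
306 [[181, 202, 193], [180, 202, 193], [183, 203, 195]] [182, 202, 194]
310 [[182, 201, 194], [183, 204, 196], [182, 202, 194]] [183, 203, 195]
```

Call:
{"name": "send_rows", "arguments": {"translation": [[-0.7, 0, 0], [-0.7, 0.01, 0.5], [0, 0, 1], [0, 0, 0.7], [0, 0, 0.5]], "rotation": [[0, 0, 0], [0, 0, 0], [0, 0, 0], [0, 0, 0], [0, 0, 0]], "grip": [60, 60, 60, 60, 60]}}

```text
time: 67.88
eef_pos: [0.6927, 0.2176, 0.1709]
tcp_rot: [-0.184, 0.983, -0.0, -0.001]
contact_force: [-0.0, 0.5, 0.6]
opening: 0.701
```

Call:
{"name": "send_rows", "arguments": {"translation": [[0, 0, 0.5], [0, 0, 0.2], [0, 0, 0]], "rotation": [[0, 0, 0], [0, 0, 0], [0, 0, 0]], "grip": [60, 60, 60]}}

```text
time: 68.25
eef_pos: [0.6929, 0.2187, 0.1516]
tcp_rot: [-0.185, 0.983, -0.0, -0.0]
contact_force: [0.4, -0.5, 0.2]
opening: 0.7
```

Call:
{"name": "send_rows", "arguments": {"translation": [[0, 0, 0], [0, 0, 0], [0, 0, 0], [0, 0, 0], [0, 0, 0]], "rotation": [[0, 0, 0], [0, 0, 0], [0, 0, 0], [0, 0, 0], [0, 0, 0]], "grip": [40, 25, 25, 25, 25], "squeeze": 25}}

```text
time: 68.88
eef_pos: [0.6933, 0.2196, 0.153]
tcp_rot: [-0.185, 0.983, 0.001, 0.001]
contact_force: [-2.3, 3.7, 6.0]
opening: 0.346
```

```bash
python3 - <<'E'
from h import *
st();print(own(ctrl.get_state()['eef_pos']))
x=own(ctrl.get_state()['eef_pos'])[0]
ph=np.linspace(2.28,.20,17)
a=.154/.03
for k in range(16): print([round(a*(np.cos(ph[k+1])-np.cos(ph[k])),2),0,round(-a*(np.sin(ph[k+1])-np.sin(ph[k])),2)],end=',')
E
```

```text
t 68.88 p [0.6933 0.2196 0.153 ] rotmat [[-0.932, -0.364, 0.001], [-0.364, 0.932, 0.002], [-0.002, 0.001, -1.0]] F [-2.3  3.7  6. ] open 0.346 q [ 0.17  0.43  1.47  0.    1.23 -1.78]
[ 0.10455837 -0.05657867  0.15301448]
[np.float64(0.53), 0, np.float64(-0.4)],[np.float64(0.58), 0, np.float64(-0.33)],[np.float64(0.62), 0, np.float64(-0.25)],[np.float64(0.65), 0, np.float64(-0.17)],[np.float64(0.66), 0, np.float64(-0.08)],[np.float64(0.67), 0, np.float64(0.0)],[np.float64(0.66), 0, np.float64(0.09)],[np.float64(0.64), 0, np.float64(0.18)],[np.float64(0.62), 0, np.float64(0.26)],[np.float64(0.58), 0, np.float64(0.33)],[np.float64(0.53), 0, np.float64(0.41)],[np.float64(0.47), 0, np.float64(0.47)],[np.float64(0.41), 0, np.float64(0.53)],[np.float64(0.33), 0, np.float64(0.58)],[np.float64(0.26), 0, np.float64(0.62)],[np.float64(0.17), 0, np.float64(0.64)],
```

Gripped (29.5 mm). Swing the guard back along the arc.

Call:
{"name": "send_rows", "arguments": {"translation": [[0.53, 0, -0.4], [0.58, 0, -0.33], [0.62, 0, -0.25], [0.65, 0, -0.17], [0.66, 0, -0.08]], "rotation": [[0, 0, 0], [0, 0, 0], [0, 0, 0], [0, 0, 0], [0, 0, 0]], "grip": [25, 25, 25, 25, 25]}}

```text
time: 69.5
eef_pos: [0.6082, 0.1863, 0.1885]
tcp_rot: [-0.185, 0.983, 0.001, 0.002]
contact_force: [1.3, 4.1, -0.6]
opening: 0.347
```

Call:
{"name": "send_rows", "arguments": {"translation": [[0.67, 0, 0], [0.66, 0, 0.09], [0.64, 0, 0.18], [0.62, 0, 0.26], [0.58, 0, 0.33]], "rotation": [[0, 0, 0], [0, 0, 0], [0, 0, 0], [0, 0, 0], [0, 0, 0]], "grip": [25, 25, 25, 25, 25]}}

```text
time: 70.12
eef_pos: [0.5197, 0.1516, 0.1639]
tcp_rot: [-0.185, 0.983, 0.001, 0.002]
contact_force: [-1.3, 3.6, 2.8]
opening: 0.345
```

Call:
{"name": "send_rows", "arguments": {"translation": [[0.53, 0, 0.41], [0.47, 0, 0.47], [0.41, 0, 0.53], [0.33, 0, 0.58], [0.26, 0, 0.62]], "rotation": [[0, 0, 0], [0, 0, 0], [0, 0, 0], [0, 0, 0], [0, 0, 0]], "grip": [25, 25, 25, 25, 25]}}

```text
time: 70.75
eef_pos: [0.4612, 0.1287, 0.0835]
tcp_rot: [-0.185, 0.983, 0.0, -0.002]
contact_force: [-4.8, 1.7, 3.4]
opening: 0.344
```

```bash
python3 - <<'E'
from h import *
st();print(own(ctrl.get_state()['eef_pos']))
E
```

```text
t 70.75 p [0.4612 0.1287 0.0835] rotmat [[-0.932, -0.363, -0.005], [-0.363, 0.932, -0.001], [0.005, 0.001, -1.0]] F [-4.8  1.7  3.4] open 0.344 q [ 0.06 -0.01  2.14 -0.    1.02 -1.88]
[-0.1447008  -0.05696105  0.0834611 ]
```

Call:
{"name": "send_rows", "arguments": {"translation": [[0.17, 0, 0.6], [0, 0, 0], [0, 0, 0], [0, 0, 0], [0, 0, -1]], "rotation": [[0, 0, 0], [0, 0, 0], [0, 0, 0], [0, 0, 0], [0, 0, 0]], "grip": [25, 25, 60, 60, 60]}}

```text
time: 71.38
eef_pos: [0.4575, 0.1269, 0.0953]
tcp_rot: [-0.185, 0.983, -0.0, -0.002]
contact_force: [0.6, -0.1, 0.3]
opening: 0.706
```

Call:
{"name": "send_rows", "arguments": {"translation": [[0, 0, -1], [0, 0, -0.5], [0, 0, 0], [0, 0, 0], [0, 0, 0]], "rotation": [[0, 0, 0], [0, 0, 0], [0, 0, 0], [0, 0, 0], [0, 0, 0]], "grip": [60, 40, 0, 0, 0]}}

```text
time: 72.0
eef_pos: [0.4578, 0.1272, 0.14]
tcp_rot: [-0.185, 0.983, 0.0, -0.001]
contact_force: [-0.0, 1.1, 0.3]
opening: 0.002
```

```bash
python3 - <<'E'
from h import *
st();print(own(ctrl.get_state()['eef_pos'])); go([-.150,-.0565,.09])
i,K,M=cam('wrist');np.savez('w22.npz',i=i,K=K,M=M)
print('tab ajar tip px',proj(K,M,wld([-.164,-.055,.117])),'edge',proj(K,M,wld([-.119,-.055,.105])))
r=proj(K,M,wld([-.164,-.055,.117]));c=int(r[0])
for y in range(int(r[1])-20,int(r[1])+21,4): print(y,i[y,c].tolist(),i[y,c-12].tolist())
E
```

```text
t 72.0 p [0.4578 0.1272 0.14  ] rotmat [[-0.932, -0.363, -0.003], [-0.363, 0.932, -0.0], [0.003, 0.001, -1.0]] F [-0.   1.1  0.3] open 0.002 q [ 0.06 -0.1   2.11 -0.    1.14 -1.89]
[-0.14835481 -0.05714903  0.14000733]
target [0.4561 0.1272 0.09  ] r 0.473 units [0.05 0.02 1.67]
tab ajar tip px [280.38320222 210.82675636] edge [280.10640039 269.60773017]
190 [230, 226, 216] [146, 147, 133]
194 [229, 225, 215] [148, 147, 134]
198 [229, 225, 215] [146, 146, 133]
202 [228, 224, 214] [146, 145, 133]
206 [47, 47, 46] [45, 44, 42]
210 [43, 43, 43] [41, 41, 39]
214 [43, 42, 43] [40, 41, 40]
218 [43, 42, 42] [37, 39, 39]
222 [37, 38, 39] [33, 35, 37]
226 [37, 37, 38] [32, 35, 37]
230 [33, 34, 37] [32, 33, 37]
```

Call:
{"name": "send_rows", "arguments": {"translation": [[0.05, 0, 0.9], [0, 0, 0.7], [0, 0, 0.3], [0, 0, 0.3], [0, 0, 0.3]], "rotation": [[0, 0, 0], [0, 0, 0], [0, 0, 0], [0, 0, 0], [0, 0, 0]], "grip": [0, 0, 0, 0, 0]}}

```text
time: 72.68
eef_pos: [0.4574, 0.1266, 0.0676]
tcp_rot: [-0.185, 0.983, -0.0, -0.001]
contact_force: [-6.9, -1.9, 10.4]
opening: 0.002
```

Call:
{"name": "send_rows", "arguments": {"translation": [[0, 0, 0.15], [0, 0, 0.1], [0, 0, 0]], "rotation": [[0, 0, 0], [0, 0, 0], [0, 0, 0]], "grip": [0, 0, 0]}}

```text
time: 73.05
eef_pos: [0.4577, 0.1266, 0.0591]
tcp_rot: [-0.185, 0.983, -0.0, 0.0]
contact_force: [-1.8, -0.8, 2.2]
opening: 0.003
```

Call:
{"name": "send_rows", "arguments": {"translation": [[0, 0, 0.1], [0, 0, 0.1], [0, 0, 0]], "rotation": [[0, 0, 0], [0, 0, 0], [0, 0, 0]], "grip": [0, 0, 0]}}

```text
time: 73.42
eef_pos: [0.4577, 0.1267, 0.0533]
tcp_rot: [-0.185, 0.983, -0.0, 0.0]
contact_force: [-2.5, -1.2, 5.4]
opening: 0.002
```

Call:
{"name": "send_rows", "arguments": {"translation": [[0, 0, 0.1], [0, 0, 0]], "rotation": [[0, 0, 0], [0, 0, 0]], "grip": [0, 0]}}

```text
time: 73.68
eef_pos: [0.4578, 0.1266, 0.053]
tcp_rot: [-0.185, 0.983, -0.0, -0.001]
contact_force: [-9.9, -2.6, 22.1]
opening: -0.004
```

Call:
{"name": "send_rows", "arguments": {"translation": [[0, 0, -0.4], [0, 0, -1], [0, 0, -1], [0, 0, -1], [0, 0, 0]], "rotation": [[0, 0, 0], [0, 0, 0], [0, 0, 0], [0, 0, 0], [0, 0, 0]], "grip": [0, 0, 0, 0, 0]}}

```text
time: 74.3
eef_pos: [0.4595, 0.127, 0.1544]
tcp_rot: [-0.185, 0.983, -0.0, 0.003]
contact_force: [-0.5, 0.1, -0.3]
opening: 0.003
```

```bash
python3 - <<'E'
from h import *
st()
i,K,M=cam('wrist');np.savez('w23.npz',i=i,K=K,M=M)
for n,z,x in(('ajar tip',.117,-.164),('shut tip',.085,-.167)): print(n,proj(K,M,wld([x,-.055,z])))
c=280
d=i[150:300,c].astype(int).sum(1); e=np.where(d<160)[0]; print('dark starts row',150+e[:3])
j=np.load('side0.npz')['i'];s,_,_=cam('side');s1=np.load('s1.npz')['i']
a=cv2.absdiff(s,j).max(2);
# region guard right part + knob seen from the side, clear of the arm
for nm,(y0,y1,x0,x1) in {'guard front right':(175,205,240,285),'knob':(180,205,295,312)}.items(): print(nm,(a[y0:y1,x0:x1]>40).sum(), 'of',(y1-y0)*(x1-x0))
cv2.imwrite('pics/s_end.png',s)
E
```

```text
t 74.3 p [0.4595 0.127  0.1544] rotmat [[-0.932, -0.363, 0.007], [-0.363, 0.932, 0.001], [-0.006, -0.002, -1.0]] F [-0.5  0.1 -0.3] open 0.003 q [ 0.06 -0.12  2.1   0.    1.16 -1.89]
ajar tip [281.57210324 200.74889018]
shut tip [281.27409526 182.92850886]
dark starts row [183 184 185]
guard front right 3 of 1350
knob 0 of 425
```

```bash
python3 - <<'E'
from h import *
i,K,M=cam('top');a=cv2.absdiff(i,np.load('top0.npz')['i']).max(2)
for nm,(x0,x1,y0,y1) in {'timer':(365,392,182,206),'forceps':(372,408,246,280),'tape':(292,324,142,170),'dishes gone':(310,385,190,252)}.items(): print(nm,(a[y0:y1,x0:x1]>45).sum())
hsv=cv2.cvtColor(i,cv2.COLOR_BGR2HSV);m=cv2.inRange(hsv,(10,60,140),(28,255,255));print('dish px left',(m[180:260,300:400]>0).sum()); st()
ticket.sign_off()
E
```

```text
timer 0
forceps 1
tape 0
dishes gone 542
dish px left 1
t 74.45 p [0.4565 0.1267 0.1504] rotmat [[-0.932, -0.363, -0.002], [-0.363, 0.932, 0.0], [0.002, 0.001, -1.0]] F [-0.8  0.1  0.1] open 0.003 q [ 0.06 -0.12  2.1   0.    1.16 -1.89]
the job is handed in; nothing more can be done
```

The job is done and handed in at about 74 s. All three dishes are loaded, the carriage is back under the hood, and the guard is shut.

**What I did:** I pressed the hook until the guard sprang ajar and swung it fully open. I lifted the knob, drew the carriage out and let the pin drop in the front hole. I set the three dishes in nests a, b and c, returned the carriage 120 mm and let the pin drop in the rear hole. Last, I pressed the guard shut. Dish 1 had been knocked about 5 cm aside, so I re-measured it before picking it up.

**Last checks:**
- **Guard:** after I let go, the tab tip stayed where the shut position predicts (image row 183 against 182.9), and the side view of the guard matches the start.
- **Pin and carriage:** the knob's position and height match the start to about 0.3 mm, so I take the pin to be home.
- **Dishes:** before the carriage went back, each measured within about 2 mm of its nest centre and looked flat. No dish is left on the bench.
- **Other items:** the timer, forceps and tape did not move.

**What disagreed or went wrong:**
- The fingertips were about 32 mm short of the reported TCP. Both cameras and touch agreed on this, so I allowed for it throughout.
- On the first approach to the knob, the gripper pushed against the open guard's edge with about 19 N. I backed off and came in leaning 15°.
- There was a brief 25 N force while lowering the third dish. The checks afterwards found the dish in place.
- Dish a first sat about 1.4 mm off, so I re-centred it.
- I could not see the dishes again once they were under the hood. I judged the hook's catch only from the guard staying shut.

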